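# Fit the mask plate and hold a dish cover over the rim scanner

## Robot

A 6-joint arm with a two-finger parallel gripper is mounted at the origin on the work surface. World frame = base frame: x ahead of the robot, y to its left, z up, the work surface at z = 0. Lengths are in mm, angles in rad, forces in N, time in s.
With the tool pointing down it reaches from about 350 to 975 mm from the base axis. Payload 7.1 kg.
Tool frame: the origin (TCP) lies at the very end of the fingers, on their centre line; the grasp point (between the pads) lies 19 mm behind it (ctrl.grip_point_offset is the distance from the TCP to the grasp point, in mm); z points along the fingers, y is the direction in which the jaws open and shut (so a half turn about z gives the same grasp; the last joint's range is limited). The gripper opens to 88 mm and grips with 3 to 60 N. Pads are 20 mm wide; open, the fingers measure 115 mm over their backs; the gripper's body (75 mm by 178 mm) begins 61 mm behind the grasp point.
Start: joints at [-1.133, 0.423, 1.63, -0, 1.089, -0.019], TCP at [275.688, -560.893, 201.575] pointing down, gripper open.
Joint ranges: [-3, 3], [-0.9, 2.11], [0.09, 2.58], [-1.31, 4.45], [0.11, 2.69], [-2.54, 2.54]. Speed limits (rad/s): [2.39, 2.39, 3.01, 3.14, 3.14, 3.14].

## Interface

Orientations are given as a rotation vector (axis times angle).
In Python, from workcell import ctrl gives the robot as it stands.
- The arm moves only by the tool move_arm, never from a script. Its argument "increments" is one flat list of numbers, 5 for each row, row after row: the closure in counts, from 0 (fully open) to 255 (shut), then the shift along the tool's x, y, z in mm, then the turn about the tool's z in degrees. In form: [grip, dx, dy, dz, yaw, grip, dx, dy, dz, yaw, ...]. A call has 1 to 12 rows; each row is the pose to reach, as a shift and turn from the pose measured when the call began, along the tool's axes at that moment; what a row does not reach only later rows make up. A row lasts 1/8 s, in which the tool goes at most 62.5 mm and 10.7 degrees, less where a joint would pass 70% of its speed; a pose out of reach is approached as far as the arm can. A call with a gripper value outside its range is refused whole. The fingers move at their own pace and stop on an object; the grip force is fixed at half the most. Time passes only in rows, so rows that repeat a pose let the fingers close. It gives the time, the measured TCP pose, the force and the opening at its end, in the units of the state.
- ctrl.get_obs(): the state, without advancing time (a new reading comes with each control period).
- ctrl.get_image(name): name is "scene" or "top" or "wrist"; returns a dict with "frame" (420x560x3 uint8, red, green, blue), "vertical_fov" (degrees; the focal length in pixels is half the picture's height over the tangent of half this angle, whatever the lens; pixels are square), "cx", "cy" (the principal point, pixels), "pose" (4x4, takes a point from camera to world coordinates); the wrist camera has in their place "mount" (4x4, takes a point from camera to tool coordinates, whose origin is the TCP and whose axes are the flange's). Camera axes: x right, y down, z forward; pixel columns grow to the right and rows downward; lengths in mm; the calibration is good to about 2 mm. The wrist camera is an equidistant fisheye: a pixel r from the principal point sees the ray r / f radians off the axis. A picture is of the moment at which its call begins: read the wrist's pose just before it. There is no depth.
- ctrl.close_job(): hands the job in, once; it reports no verdict.
The state is a dict: "t": time; "qpos": joint angles; "qvel": joint speeds; "joint_torque": joint torques, N m; "ee_pos": TCP position; "orientation": TCP orientation; "ft_force": force on the tool from outside, world axes, zero at the start; "moment": the same for the moment, N m; "width": finger opening in mm.
Only numpy, scipy, OpenCV 4.12 (cv2) and the standard library are available. Lean on these libraries where they do the work, as an engineer would, in place of code of your own. Each camera call takes 0.05 s, during which the arm holds its last target.

## Task

Get the rim check ready at the packing bench: lower the aluminium mask plate over the two pins of the low grey scanner until it lies flush, and let go of it. Then lift the rectangular porcelain dish cover out of the crate, carry it over the ware in between, and hold it level about 8 mm above the mask plate, centred in the rectangular window with its long sides along the window's long sides and touching neither plate nor scanner. Finish while still holding the cover there, and leave the other ware where it stands.

Things in the scene. Friction and masses are not known exactly. Their poses are not given: they have to be found in the camera images.
- station: Rim scanner: low grey metal box fixed on the bench, 140 (x) x 180 (y) x 40 mm high, with a dark glass pane in its top and two upright steel pins. Origin: centre of its underside; z up. The pins stand at x = -50 and +50, y = +62 mm, are 10 mm in diameter, rise 22 mm above the box's top, the last 6 mm tapering to 4 mm. The glass is centred at x = 0, y = -37 mm.
- station_seat (a point): Centre of the scanner's flat top, 40 mm above the bench; axes as the scanner's. When the mask plate is seated its origin lies here and its axes agree with the scanner's (only that way round do holes and window fit).
- mask: Aluminium mask plate, 130 (x) x 165 (y) x 8 mm thick, about 0.34 kg, lying flat on the bench. Origin: centre of its underside; z up. Two round through holes 13 mm in diameter at x = -50 and +50, y = +62 mm; one rectangular window 104 (x) x 70 (y) mm centred at x = 0, y = -37 mm. A black grip bar, 44 long (along x) x 14 wide (along y), rises 34 mm above the plate at x = 0, y = +20 mm, about over the centre of mass.
- mask_grip (a point): On the plate's grip bar: its centre in x and y, 20 mm above the plate's upper face; axes as the plate's. Pinch across y (14 mm).
- mask_window (a point): Centre of the rectangular window, level with the plate's upper face; axes as the plate's, x along the window's long sides.
- crate: Low open white plastic crate with slatted sides, fixed on the bench, 240 (x) x 180 (y) x 60 mm high, walls and floor 5 mm thick, a sheet of brown board on the floor. Origin: centre of its underside. It holds the rectangular cover and the round lid; either may be at either end.
- cover: White porcelain cover of a small rectangular dish, hollow and open below, 84 (x, long) x 50 (y) mm, 36 mm high without its handle, about 0.18 kg. Origin: centre of its open lower rim; z up. A solid handle bar, 40 long (along x) x 14 wide (along y), rises from the top to 63 mm above the rim. Both ways round are alike.
- cover_grip (a point): On the cover's handle bar: on the centre line, 50 mm above the rim; axes as the cover's. Pinch across y (14 mm).
- rack: Wooden rack fixed between crate and scanner, 75 (x) x 130 (y) mm, holding four small upright white plates, 82 mm high in all. Origin: centre of its underside.
- round_lid: Round white porcelain lid with a knob, 72 mm in diameter, 55 mm high, in the crate; to be left alone. Origin: centre of its underside.
- cup: White cup without handle, 64 mm in diameter, 60 mm high; to be left alone. Origin: centre of its underside.
- bowl: White bowl, 104 mm in diameter, 45 mm high; to be left alone. Origin: centre of its underside.
- saucers: Pile of white saucers, 120 mm in diameter, 33 mm high; to be left alone. Origin: centre of its underside.
- tape: Roll of packing tape lying flat, 90 mm in diameter, 48 mm high; to be left alone. Origin: centre of its underside.
- spoon: White spoon 130 mm long lying on the bench; to be left alone. Origin: on the bench under its length.
Things that resemble listed ones, but are neither listed nor needed, are in the scene too. What is shaped like the cover but blue or pink is not meant.

How it is judged (in metres and radians):
On the way:
1. the mask plate lies flush on the scanner, both pins through its holes, and is let go (horizontal distance between mask and station_seat below 0.005 m and z of mask in the frame of station_seat between -0.0025 and 0.0025 m and angle between mask's own z axis and vertical below 0.03 rad and angle between the x axis of mask and the x axis of station, either way round below 0.06 rad and contact force between the fingers and mask below 0.1 N), for 0.2 s.
At the end, for the whole second after the job is handed in: Mask plate flush on scanner (height 2.5 mm, sideways 5 mm, 0.06 rad), not touched by fingers; cover held by the fingers, at rest, rim 2 to 15 mm above the plate, centred on the window within 6 mm each way, turned within 0.12 rad, level within 0.1 rad, touching neither plate nor scanner (all of step 1 and x of cover in the frame of mask_window between -0.006 and 0.006 m and y of cover in the frame of mask_window between -0.006 and 0.006 m and z of cover in the frame of mask_window between 0.002 and 0.015 m and angle between cover's own z axis and vertical below 0.1 rad and angle between the x axis of cover and the x axis of mask, either way round below 0.12 rad and contact force between the fingers and cover above 1 N and contact force between cover and mask below 0.05 N and contact force between cover and station below 0.05 N and linear speed of cover below 0.02 m/s); the arm keeps its last pose, push and grip.
It fails at once if other ware is pushed from its place (more than 25 mm) (distance of any of round_lid, cup, bowl, saucers, tape, spoon from where it was at the start of the episode above 0.025 m).
It also fails if it takes over 70 s, if anything falls off the work surface, if the arm or the gripper's body presses on something with over 40 N, if the wrist force passes 120 N, or if a joint passes its speed limit or range.

## Working session

There is one attempt and no reset: what is moved stays moved. The work goes in short steps, Python scripts to look and compute and a tool call to move; the robot and the scene stay as the last step left them, time stands still between calls to the robot, and variables do not carry over. Pictures are saved under pics/ and viewed, and the job is handed in when it is done.

Besides the shell and the picture viewer there is one more tool, called as name(argument=value, ...) on one line, values as JSON. move_arm: Moves the arm, as the interface text tells. Its arguments: {"type":"object","properties":{"increments":{"type":"array","items":{"type":"number"}}},"required":["increments"]}

```bash
ls; mkdir -p pics; python3 - <<'E'
from workcell import ctrl
import cv2,numpy as np
o=ctrl.get_obs(); print({k:np.round(v,3) for k,v in o.items()}, ctrl.grip_point_offset)
for n in ("scene","top","wrist"):
    im=ctrl.get_image(n); cv2.imwrite(f"pics/{n}0.png",im["frame"][:,:,::-1])
    print(n,im["vertical_fov"],im["cx"],im["cy"],np.round(im.get("pose",im.get("mount")),4).tolist())
E
```

```text
pics
{'t': np.float64(0.0), 'qpos': array([-1.133,  0.424,  1.631,  0.   ,  1.089, -0.019]), 'qvel': array([-0.001, -0.001,  0.   , -0.001,  0.001, -0.002]), 'joint_torque': array([-1.0000e-03, -5.4463e+01, -2.7366e+01,  6.4000e-02,  2.3000e-02,
       -0.0000e+00]), 'ee_pos': array([ 275.458, -560.377,  200.814]), 'orientation': array([-3.059, -0.711,  0.   ]), 'ft_force': array([0.618, 0.95 , 0.127]), 'moment': array([0.006, 0.006, 0.013]), 'width': np.float64(88.152)} 18.700000000000003
scene 51.36852064457257 276.92008082444545 217.48808828186188 [[-0.7393, 0.5008, -0.4502, 1127.4064], [0.6732, 0.5342, -0.5113, 745.6788], [-0.0156, -0.6811, -0.732, 1070.3122], [0.0, 0.0, 0.0, 1.0]]
top 55.78534275501169 283.6135342031248 207.87476247669164 [[-0.0042, -0.9988, 0.0489, 436.7191], [-1.0, 0.0042, 0.0002, 64.5213], [-0.0004, -0.0489, -0.9988, 1146.3086], [0.0, 0.0, 0.0, 1.0]]
wrist 65.70646984690485 276.9315739343344 208.31935306822427 [[-0.0006, -0.9603, -0.2791, 76.3093], [1.0, -0.0009, 0.0009, -0.1765], [-0.0011, -0.2791, 0.9603, -184.1139], [0.0, 0.0, 0.0, 1.0]]
```

View pics/scene0.png

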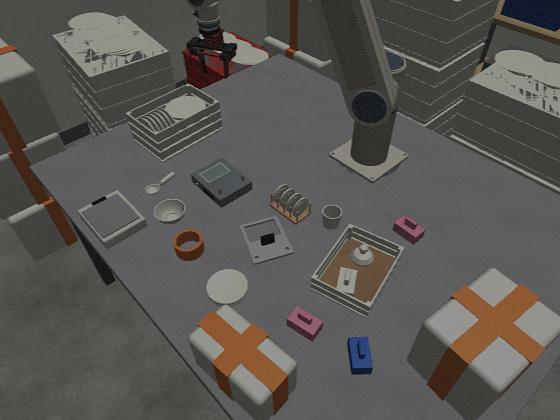

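View pics/top0.png

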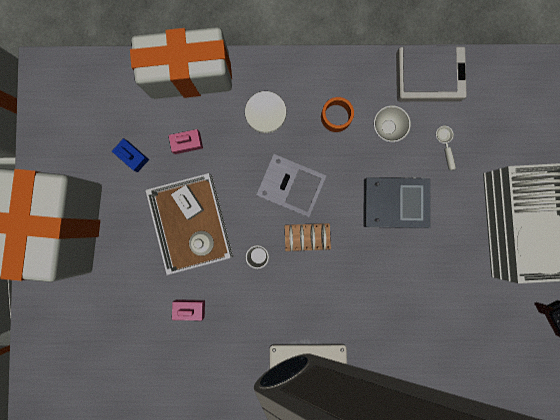

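View pics/wrist0.png

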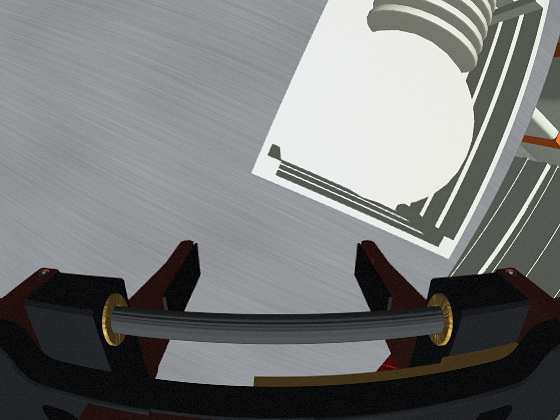

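Candidates, in top-image pixels:
- **Cover:** the white one in the crate at (186,202) is the target. The blue one at (130,153) and the pink ones at (185,140) and (188,310) are not. The round lid is at (200,243).
- **Scanner:** the grey box at (398,202) is the target. The pale tray at (432,72) is not.
- **Mask:** the aluminium plate at (291,185).

Next I take close crops.

```bash
cat > h.py <<'E'
import numpy as np,cv2
from scipy.spatial.transform import Rotation as R
from workcell import ctrl
def f_of(im): return im["frame"].shape[0]/2/np.tan(np.radians(im["vertical_fov"])/2)
def ray(im,u,v,o=None):
    f=f_of(im); a=(u-im["cx"])/f; b=(v-im["cy"])/f
    if "pose" in im: P=im["pose"]; d=np.array([a,b,1.])
    else:
        T=np.eye(4); T[:3,:3]=R.from_rotvec(o["orientation"]).as_matrix(); T[:3,3]=o["ee_pos"]; P=T@im["mount"]
        th=np.hypot(a,b); d=np.array([a/th*np.sin(th),b/th*np.sin(th),np.cos(th)])
    return P[:3,3],P[:3,:3]@d
def px(im,u,v,z,o=None):
    c,d=ray(im,u,v,o); return c+d*(z-c[2])/d[2]
def proj(im,p,o=None):
    if "pose" in im: P=im["pose"]
    else:
        T=np.eye(4); T[:3,:3]=R.from_rotvec(o["orientation"]).as_matrix(); T[:3,3]=o["ee_pos"]; P=T@im["mount"]
    q=np.linalg.inv(P)@np.append(p,1); f=f_of(im)
    if "pose" in im: return im["cx"]+f*q[0]/q[2], im["cy"]+f*q[1]/q[2]
    r=np.hypot(q[0],q[1]); th=np.arctan2(r,q[2]); return im["cx"]+f*th*q[0]/r, im["cy"]+f*th*q[1]/r
def crop(im,u0,v0,u1,v1,s,name):
    c=im["frame"][v0:v1,u0:u1,::-1]; cv2.imwrite("pics/"+name,cv2.resize(c,None,fx=s,fy=s,interpolation=cv2.INTER_CUBIC))
E
python3 - <<'E'
from h import *
im=ctrl.get_image("top")
crop(im,245,140,445,260,4,"t_ms.png"); crop(im,140,170,240,280,5,"t_crate.png")
import pickle; pickle.dump(im,open("top0.pkl","wb")); print(im["frame"].shape)
E
```

```text
(420, 560, 3)
```

View pics/t_ms.png

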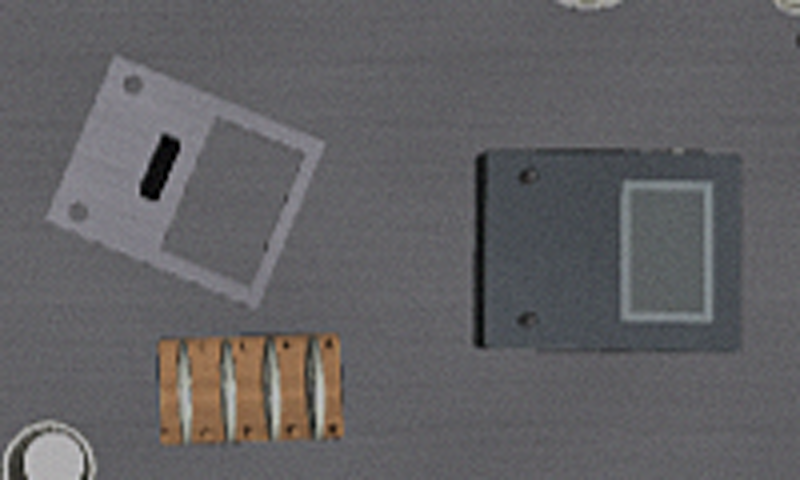

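View pics/t_crate.png

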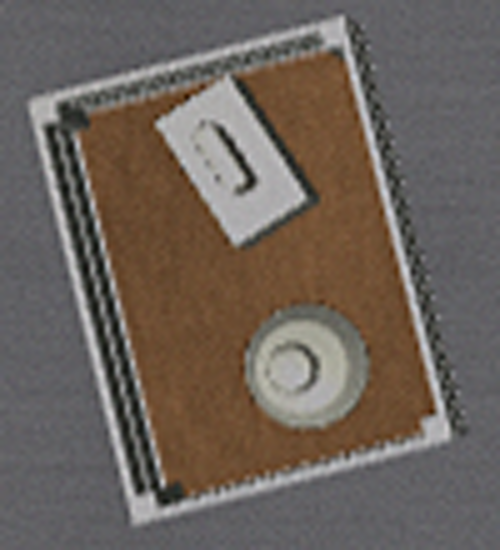

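```bash
python3 - <<'E'
from h import *
import pickle; im=pickle.load(open("top0.pkl","rb"))
c=lambda U,V,u0,v0,s:(u0+(U+.5)/s-.5, v0+(V+.5)/s-.5)
P=lambda U,V,z:px(im,*c(U,V,245,140,4),z)
r=np.round
print("mask holes",r(P(133,84,8),1),r(P(78,212,8),1)); print("win",[r(P(a,b,8),1) for a,b in((217,116),(306,153),(252,293),(162,250))])
print("corners",[r(P(a,b,8),1) for a,b in((115,56),(324,144),(255,306),(48,218))]); print("bar",r(P(160,166,42),1))
print("pins base",r(P(528,176,50),1),r(P(528,320,50),1)); print("scanner corners",[r(P(a,b,40),1) for a,b in((486,150),(742,154),(740,351),(484,346))])
print("glass",[r(P(a,b,40),1) for a,b in((623,182),(712,182),(712,322),(623,320))])
print("rack",[r(P(a,b,15),1) for a,b in((158,340),(342,335),(342,438),(160,442))])
Q=lambda U,V,z:px(im,*c(U,V,140,170,5),z)
print("crate",[r(Q(a,b,60),1) for a,b in((30,102),(345,16),(452,432),(133,522))])
print("cover top",[r(Q(a,b,46),1) for a,b in((156,124),(234,77),(311,198),(241,247))])
print("handle",[r(Q(a,b,70),1) for a,b in((205,128),(240,185))]); print("lid",r(Q(293,367,60),1))
E
```

```text
mask holes [629.2  80.8   8. ] [536.6 120.7   8. ]
win [array([605.6,  20.2,   8. ]), array([578.5, -43.7,   8. ]), array([477.7,  -4.1,   8. ]), array([508.9,  60.4,   8. ])]
corners [array([649.6,  93.7,   8. ]), array([585. , -56.8,   8. ]), array([468.4,  -6.2,   8. ]), array([532.3, 142.3,   8. ])]
bar [565.6  61.6  42. ]
pins base [ 556.6 -193.6   50. ] [ 456.8 -192.    50. ]
scanner corners [array([ 576.1, -166.8,   40. ]), array([ 572.5, -346.1,   40. ]), array([ 434.7, -341.6,   40. ]), array([ 439. , -163.4,   40. ])]
glass [array([ 553.2, -262.4,   40. ]), array([ 552.9, -324.6,   40. ]), array([ 455. , -322.5,   40. ]), array([ 456.7, -260.6,   40. ])]
rack [array([444.3,  63.5,  15. ]), array([447.3, -67.6,  15. ]), array([374.2, -66.8,  15. ]), array([371.9,  62.4,  15. ])]
crate [array([540.6, 443.8,  60. ]), array([587.4, 270.9,  60. ]), array([359.2, 211.4,  60. ]), array([311.2, 384.8,  60. ])]
cover top [array([529.4, 378.4,  46. ]), array([555.5, 335.2,  46. ]), array([487.8, 291.9,  46. ]), array([460.8, 330.6,  46. ])]
handle [array([525.1, 344.9,  70. ]), array([493.9, 325.6,  70. ])]
lid [394.9 298.3  60. ]
```

```bash
cat >> h.py <<'E'
def goal(p,A):
    """shift (tool axes) and yaw deg to bring TCP to p with tool x at world angle A"""
    o=ctrl.get_obs(); M=R.from_rotvec(o["orientation"]).as_matrix()
    s=M.T@(np.array(p)-o["ee_pos"]); a=np.degrees(np.arctan2(M[1,0],M[0,0])); y=-((A-a+180)%360-180)
    tilt=np.degrees(np.arccos(-M[2,2]))
    print("at",np.round(o["ee_pos"],1),"A %.2f tilt %.2f"%(a,tilt),"t %.2f"%o["t"],"-> shift",np.round(s,1),"yaw %.2f"%y)
E
python3 -c "
from h import *
goal([566,62,200],-23.3)"
```

```text
at [ 275.5 -560.6  201.1] A 26.17 tilt 0.05 t 0.20 -> shift [ 535.3 -430.6    1.5] yaw 49.47
```

move_arm(increments=[0, 45, -36, 0, 5, 0, 90, -72, 0, 10, 0, 135, -108, 0, 15, 0, 180, -144, 0, 20, 0, 225, -180, 0, 25, 0, 270, -216, 0, 30, 0, 315, -252, 0, 35, 0, 360, -288, 0, 40, 0, 405, -324, 0, 45, 0, 450, -360, 0, 49.5, 0, 495, -396, 0, 49.5, 0, 535, -431, 0, 49.5])

```text
t: 1.7
ee_pos: [566.2, 64.2, 201.5]
orientation: [-3.076, 0.634, 0.001]
ft_force: [0.6, -0.4, 0.4]
width: 87.9
```

move_arm(increments=[0, 0, 0, 0, 0, 0, 0, 0, 0, 0])

```text
t: 1.95
ee_pos: [565.7, 64.0, 201.1]
orientation: [-3.077, 0.633, 0.002]
ft_force: [0.2, -1.1, 0.9]
width: 87.8
```

```bash
python3 - <<'E'
from h import *
goal([566,62,200],-23.3)
o=ctrl.get_obs(); im=ctrl.get_image("wrist"); cv2.imwrite("pics/w1.png",im["frame"][:,:,::-1])
import pickle; pickle.dump((im,o),open("w1.pkl","wb"))
E
```

```text
at [565.7  64.  201.1] A -23.25 tilt 0.07 t 1.95 -> shift [1.1 1.7 1.1] yaw 0.05
```

View pics/w1.png

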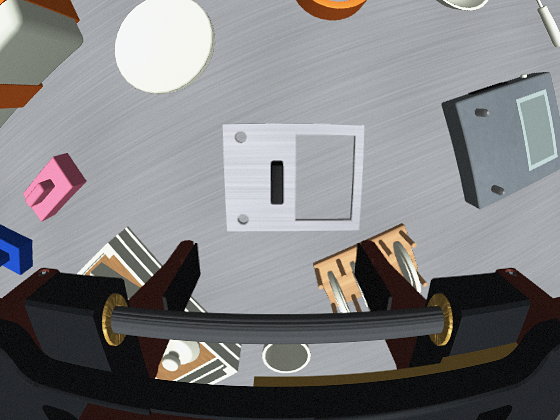

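The mask is centred at about (293,178), with holes at (240,137) and (242,219) and the bar at (277,182). The scanner pins show at top right.

```bash
python3 - <<'E'
from h import *
import pickle; im,o=pickle.load(open("w1.pkl","rb"))
crop(im,210,115,375,240,4,"w1c.png")
r=np.round
print(r(px(im,240,137,8,o),1),r(px(im,242,219,8,o),1),r(px(im,277,182,42,o),1))
print("mask bar top predicted pixel",proj(im,[566,62,42],o))
E
```

```text
[630.9  82.2   8. ] [539.4 121.6   8. ] [571.1  61.3  42. ]
mask bar top predicted pixel (np.float64(278.2916769709633), np.float64(186.52554234416675))
```

View pics/w1c.png

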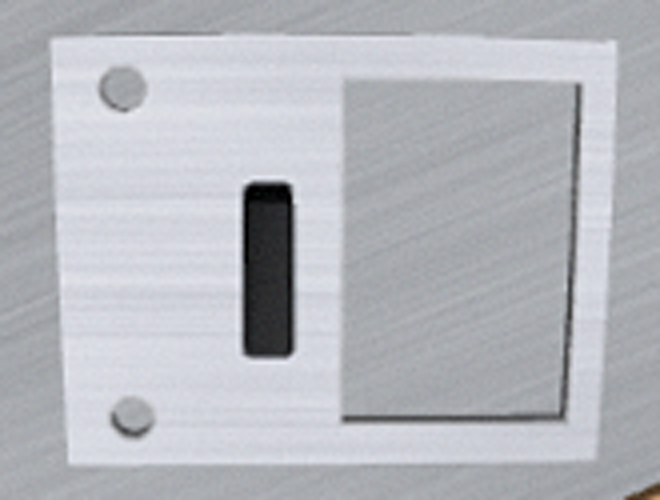

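```bash
cat >> h.py <<'E'
from scipy.optimize import least_squares
def fit(im,o,pts,pix,x0):
    """pts model (n,3) z incl. world height; fit x,y,yaw(deg)"""
    pts=np.array(pts,float); pix=np.array(pix,float)
    def res(x):
        c,s=np.cos(np.radians(x[2])),np.sin(np.radians(x[2]))
        return np.ravel([np.subtract(proj(im,[x[0]+c*p[0]-s*p[1],x[1]+s*p[0]+c*p[1],p[2]],o),q) for p,q in zip(pts,pix)])
    r=least_squares(res,x0,x_scale=[10,10,3],loss="soft_l1"); print(np.round(r.x,2),"res",np.round(r.fun,1)); return r.x
def cp(U,V,u0,v0,s): return (u0+(U+.5)/s-.5, v0+(V+.5)/s-.5)
E
python3 - <<'E'
from h import *
import pickle; im,o=pickle.load(open("w1.pkl","rb")); top=pickle.load(open("top0.pkl","rb"))
pts=[(50,62,8),(-50,62,8),(65,82.5,8),(65,-82.5,8),(-65,-82.5,8),(-65,82.5,8),(52,-2,8),(52,-72,8),(-52,-72,8),(-52,-2,8),(0,20,42)]
w=[(123,87),(131,416),(51,39),(617,42),(597,460),(69,464),(343,81),(580,82),(563,417),(342,418),(268,279)]
fit(im,o,pts,[cp(*a,210,115,4) for a in w],[550,45,-23])
t=[(133,84),(78,212),(115,56),(324,144),(255,306),(48,218),(217,116),(306,153),(252,293),(162,250),(160,166)]
fit(top,None,pts,[cp(*a,245,140,4) for a in t],[550,45,-23])
sp=[(50,62,61),(-50,62,61),(70,90,40),(70,-90,40),(-70,-90,40),(-70,90,40)]
st=[(530,177),(530,320),(486,150),(742,154),(740,351),(484,346)]
fit(top,None,sp,[cp(*a,245,140,4) for a in st],[507,-255,0])
E
```

```text
[561.08  44.23 -22.96] res [-0.2  0.1  0.3  0.2 -0.  -0.2 -0.2 -0.5 -0.5 -0.3 -0.1 -0.3  0.1 -0.6
  0.2  0.1  0.6  0.8 -0.2  1.   0.1 -0. ]
[558.22  42.97 -23.08] res [ 0.1  0.2  0.4  0.   0.1 -0.3  0.6 -0.2  0.4  0.8 -0.7  0.6 -0.2  0.1
 -0.   0.2 -0.4 -1.5 -0.4 -0.2  0.1 -0.2]
[ 505.13 -254.17   -1.25] res [ 0.3 -0.6  0.1  0.  -0.4 -0.3 -0.1 -0.2  0.4  0.6 -0.3  0.7]
```

```bash
python3 -c "
from h import *
goal([568.3,62.4,11],-23)"
```

```text
at [565.6  63.4 201.2] A -23.32 tilt 0.07 t 2.00 -> shift [  3.1  -0.2 190.2] yaw -0.32
```

move_arm(increments=[0, 3, 0, 40, -0.3, 0, 3, 0, 80, -0.3, 0, 3, 0, 120, -0.3, 0, 3, 0, 145, -0.3, 0, 3, 0, 165, -0.3, 0, 3, 0, 178, -0.3, 0, 3, 0, 185, -0.3, 0, 3, 0, 188, -0.3, 0, 3, 0, 189, -0.3])

```text
t: 3.12
ee_pos: [568.5, 62.2, 12.6]
orientation: [-3.078, 0.627, 0.001]
ft_force: [-0.3, -0.7, 0.1]
width: 87.6
```

```bash
python3 - <<'E'
from h import *
goal([568.3,62.4,11],-23)
o=ctrl.get_obs(); print(o["ft_force"]); im=ctrl.get_image("wrist"); cv2.imwrite("pics/w2.png",im["frame"][:,:,::-1])
E
```

```text
at [568.5  62.2  12.6] A -23.02 tilt 0.03 t 3.12 -> shift [-0.2 -0.1  1.6] yaw -0.02
[-0.30108226 -0.73713148  0.14426855]
```

View pics/w2.png

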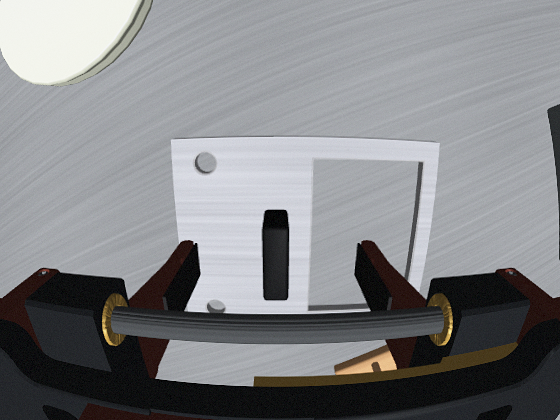

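The bar at about (276,260) sits midway between the fingers, so I close.

move_arm(increments=[255, 0, 0, 0, 0, 255, 0, 0, 0, 0, 255, 0, 0, 0, 0, 255, 0, 0, 0, 0, 255, 0, 0, 0, 0, 255, 0, 0, 0, 0, 255, 0, 0, 0, 0, 255, 0, 0, 0, 0])

```text
t: 4.18
ee_pos: [568.5, 62.4, 12.6]
orientation: [-3.078, 0.627, 0.001]
ft_force: [-0.4, 2.0, -0.5]
width: 13.4
```

move_arm(increments=[255, 0, 0, -10, 0, 255, 0, 0, -30, 0, 255, 0, 0, -60, 0, 255, 0, 0, -95, 0, 255, 0, 0, -120, 0, 255, 0, 0, -135, 0, 255, 0, 0, -140, 0, 255, 0, 0, -140, 0])

```text
t: 5.18
ee_pos: [568.2, 62.3, 152.4]
orientation: [-3.078, 0.627, 0.001]
ft_force: [-0.8, -0.5, -3.3]
width: 13.9
```

```bash
python3 - <<'E'
from h import *
import pickle
goal([505.5,-234,150],-1.2)
o=ctrl.get_obs(); print(o["ft_force"],o["moment"],o["width"]); im=ctrl.get_image("wrist"); cv2.imwrite("pics/w3.png",im["frame"][:,:,::-1])
pickle.dump((im,o),open("w3.pkl","wb"))
E
```

```text
at [568.2  62.3 152.4] A -23.02 tilt 0.05 t 5.17 -> shift [ 58.2 297.2   2.3] yaw -21.82
[-0.84015948 -0.48709902 -3.32742426] [ 0.035682    0.03496862 -0.02988963] 13.915755792414304
```

View pics/w3.png

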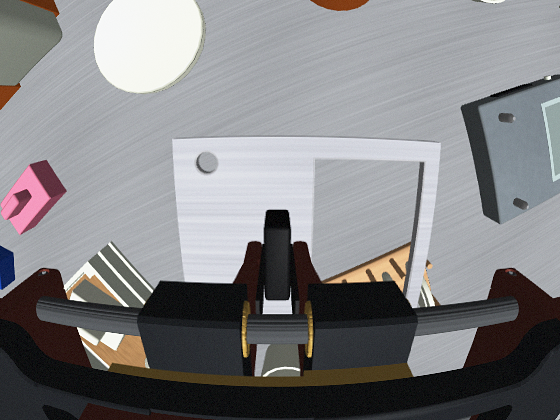

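```bash
python3 - <<'E'
from h import *
import pickle
im,o=pickle.load(open("w3.pkl","rb")); crop(im,165,125,450,295,2.8,"w3c.png")
E
```

```text
(no output)
```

View pics/w3c.png

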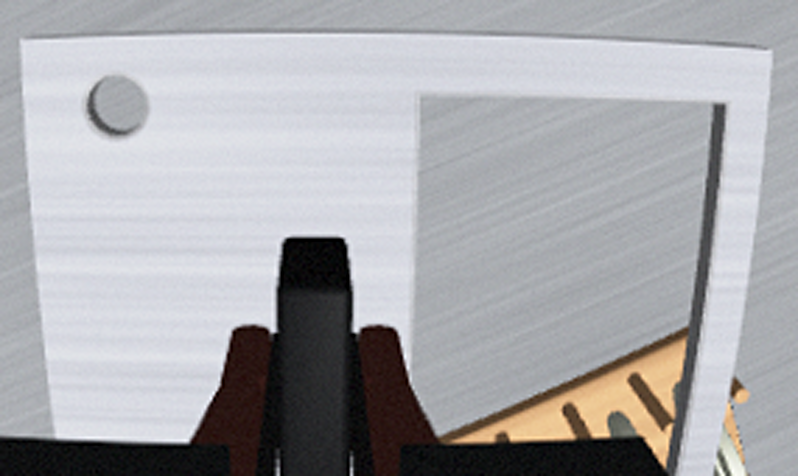

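```bash
python3 - <<'E'
from h import *
import pickle
im,o=pickle.load(open("w3.pkl","rb"))
zt=o["ee_pos"][2]-4.6
pts=[(65,82.5,zt),(65,-82.5,zt),(50,62,zt),(52,-2,zt),(52,-72,zt),(22,27,zt+34),(22,13,zt+34)]
q=[cp(*a,165,125,2.8) for a in[(21,40),(771,49),(118,105),(417,95),(729,103),(278,290),(352,292)]]
for d in(-2,0,2):
    x=fit(im,o,[(a,b,c+d) for a,b,c in pts],q,[560,44,-23])
    a=np.radians(x[2]); bar=x[:2]+20*np.array([-np.sin(a),np.cos(a)]); M=R.from_rotvec(o["orientation"]).as_matrix()
    print("bar in tool",M[:2,:2].T@(bar-o["ee_pos"][:2]), "yaw-A",x[2]+23.02)
E
```

```text
[559.7   43.73 -22.91] res [ 1.2  0.6 -1.7  0.2  0.2  0.9  0.6  0.3 -2.3  0.3 -0.5 -2.   0.5 -2.8]
bar in tool [-0.61632983  0.37457966] yaw-A 0.10725191799608069
[559.91  43.59 -22.92] res [ 0.2  0.4 -0.2  0.1 -0.5  0.9  1.1  0.3 -0.9  0.4 -0.5 -1.2  0.8 -1.9]
bar in tool [-0.36123773  0.41943167] yaw-A 0.1033548827739672
[560.24  43.6  -22.93] res [-1.   0.1  1.1 -0.  -1.4  0.9  1.3  0.3  0.3  0.4 -1.  -0.4  0.7 -1.2]
bar in tool [-0.06135696  0.28221105] yaw-A 0.08993624113393395
```

```bash
python3 -c "
from h import *
goal([385,-234,155],-1.2)"
```

```text
at [567.9  62.2 151.9] A -23.02 tilt 0.09 t 5.22 -> shift [-52.5 344.2  -2.9] yaw -21.82
```

move_arm(increments=[255, -3, 20, -3, -1, 255, -8, 55, -3, -3, 255, -15, 95, -3, -6, 255, -21, 135, -3, -9, 255, -27, 175, -3, -12, 255, -33, 215, -3, -15, 255, -39, 255, -3, -18, 255, -44, 290, -3, -20, 255, -48, 318, -3, -21.8, 255, -51, 336, -3, -21.8, 255, -52.5, 344, -3, -21.8, 255, -52.5, 344, -3, -21.8])

```text
t: 6.72
ee_pos: [384.8, -233.8, 154.6]
orientation: [-3.14, 0.035, 0.004]
ft_force: [-0.7, 0.7, -2.9]
width: 13.5
```

move_arm(increments=[255, 0, 0, 0, 0, 255, 0, 0, 0, 0])

```text
t: 6.98
ee_pos: [385.0, -233.2, 154.5]
orientation: [-3.14, 0.033, 0.004]
ft_force: [0.3, -0.1, -3.4]
width: 13.6
```

```bash
python3 - <<'E'
from h import *
import pickle
goal([385,-234,155],-1.2)
o=ctrl.get_obs(); im=ctrl.get_image("wrist"); cv2.imwrite("pics/w4.png",im["frame"][:,:,::-1])
pickle.dump((im,o),open("w4.pkl","wb"))
E
```

```text
at [ 385.  -233.2  154.5] A -1.22 tilt 0.17 t 6.97 -> shift [ 0.   0.8 -0.5] yaw -0.02
```

View pics/w4.png

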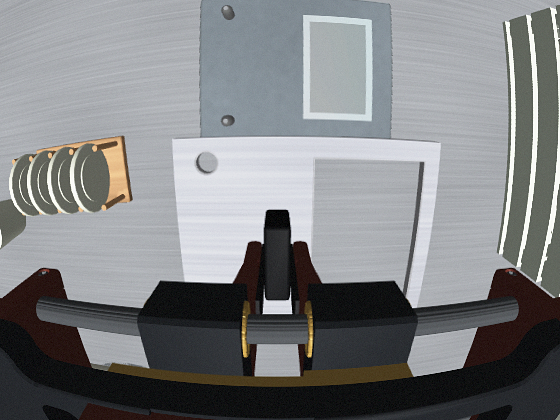

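The scanner lies ahead, with pins at about (228,13) and (227,121). I enlarge it to fit its pose.

```bash
python3 - <<'E'
from h import *
import pickle
im,o=pickle.load(open("w4.pkl","rb")); crop(im,190,0,400,145,3.8,"w4c.png")
E
```

```text
(no output)
```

View pics/w4c.png

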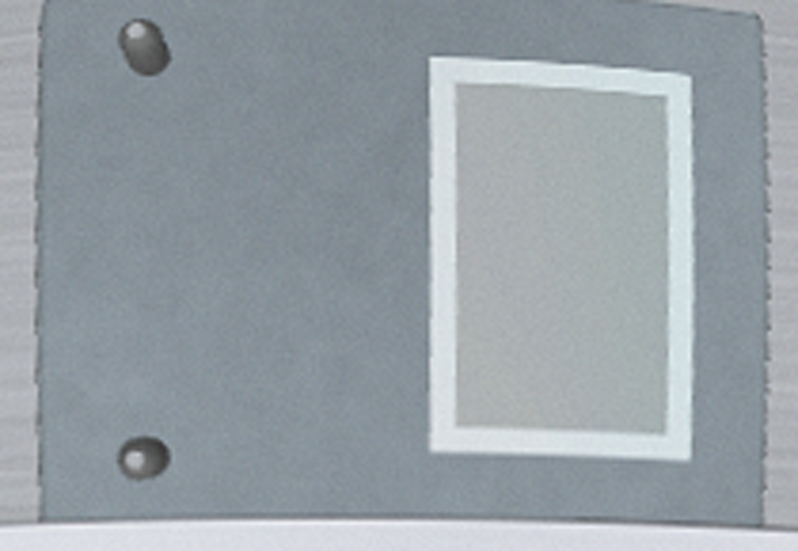

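```bash
python3 - <<'E'
from h import *
import pickle
im,o=pickle.load(open("w4.pkl","rb"))
pts=[(50,62,62),(-50,62,62),(50,62,40),(-50,62,40),(70,-90,40)]
w=[(133,30),(132,459),(153,62),(154,458),(761,14)]
g=[(430,57),(692,75),(691,460),(430,452)]
q=[cp(*a,190,0,3.8) for a in w+g]
x=fit(im,o,pts,q[:5],[505,-254,-1])
for hx,hy in((49,31),(48,31),(50,32)):
  gp=[(hx,-37+hy,40),(hx,-37-hy,40),(-hx,-37-hy,40),(-hx,-37+hy,40)]
  x=fit(im,o,pts+gp,q,[505,-254,-1])
# direct glass corners
print([np.round(px(im,*a,40,o),1) for a in q[5:]])
print([np.round(px(im,*a,z,o),1) for a,z in zip(q[:5],[62,62,40,40,40])])
E
```

```text
[ 507.61 -254.     -1.34] res [ 0.6  0.6  0.5  0.2 -1.  -0.6 -1.5  0.1  0.7 -0.4]
[ 507.86 -254.21   -1.19] res [ 0.7  0.5  0.9  0.1 -0.9 -0.7 -1.1 -0.1  0.7 -0.8  0.7  0.6 -2.3  0.3
 -1.8 -0.1  0.9 -0.1]
[ 507.71 -254.18   -1.25] res [ 0.8  0.6  0.8  0.2 -0.9 -0.6 -1.2  0.   0.8 -0.6  0.8  1.8 -2.2  1.5
 -1.9 -0.9  0.8 -1. ]
[ 507.86 -254.51   -1.18] res [ 1.1  0.4  1.3  0.1 -0.6 -0.7 -0.8 -0.1  1.  -0.8 -0.1 -0.4 -1.  -0.6
 -0.5  1.1  0.1  1. ]
[array([ 557.3, -260.6,   40. ]), array([ 555.9, -325.5,   40. ]), array([ 457.5, -323. ,   40. ]), array([ 458.7, -258.4,   40. ])]
[array([ 559.6, -192.6,   62. ]), array([ 459.3, -190.4,   62. ]), array([ 558.4, -194.1,   40. ]), array([ 459.1, -192.2,   40. ]), array([ 575. , -344.9,   40. ])]
```

```bash
python3 -c "
from h import *
goal([508.4,-233.9,85],-1.35)"
```

```text
at [ 385.  -233.3  154.5] A -1.22 tilt 0.16 t 7.03 -> shift [123.5  -1.9  69.2] yaw 0.13
```

move_arm(increments=[255, 15, 0, 0, 0.1, 255, 45, -1, 0, 0.1, 255, 80, -1.5, 0, 0.1, 255, 105, -2, 0, 0.1, 255, 120, -2, 0, 0.1, 255, 123.5, -2, 10, 0.1, 255, 123.5, -2, 30, 0.1, 255, 123.5, -2, 50, 0.1, 255, 123.5, -2, 63, 0.1, 255, 123.5, -2, 69, 0.1, 255, 123.5, -2, 69, 0.1, 255, 123.5, -2, 69, 0.1])

```text
t: 8.52
ee_pos: [508.7, -234.1, 85.8]
orientation: [-3.141, 0.036, 0.002]
ft_force: [-0.7, 0.2, -3.3]
width: 13.3
```

```bash
python3 - <<'E'
from h import *
import pickle
goal([508.4,-233.9,85],-1.35)
o=ctrl.get_obs(); im=ctrl.get_image("wrist"); cv2.imwrite("pics/w5.png",im["frame"][:,:,::-1])
pickle.dump((im,o),open("w5.pkl","wb")); crop(im,165,110,445,290,2.8,"w5c.png")
c=ctrl.get_image("scene"); crop(c,170,140,280,220,7,"s5.png")
E
```

```text
at [ 508.7 -234.1   85.8] A -1.32 tilt 0.10 t 8.53 -> shift [-0.3 -0.2  0.8] yaw 0.03
```

View pics/w5c.png

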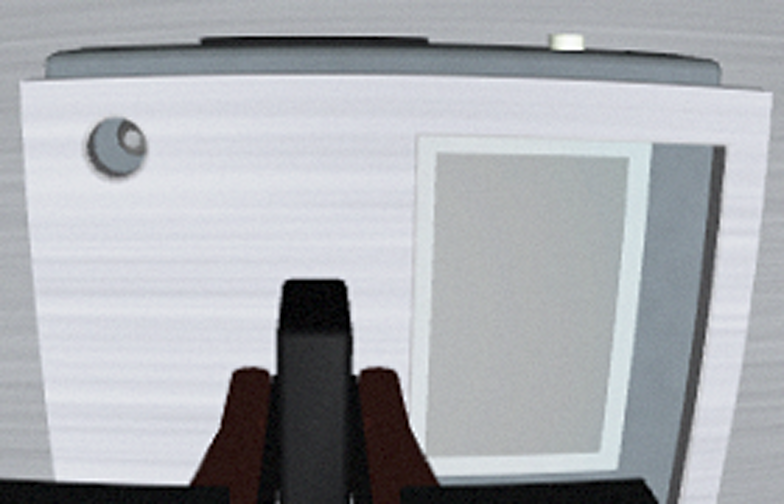

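View pics/s5.png

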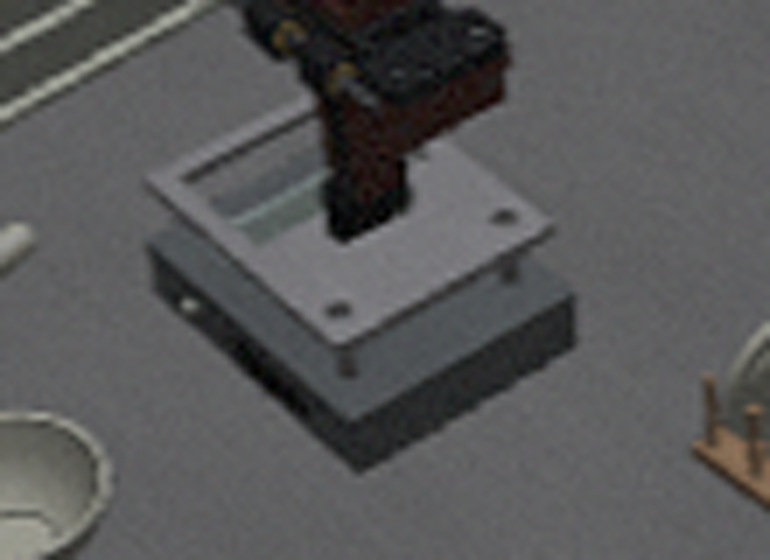

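Through the +x hole the pin tip shows at crop (132,140). I compare it with the hole's centre at (117,147).

```bash
python3 - <<'E'
from h import *
import pickle
im,o=pickle.load(open("w5.pkl","rb"))
zt=o["ee_pos"][2]-4.6
f=lambda a:cp(*a,165,110,2.8)
print("hole",np.round(px(im,*f((117.5,147)),zt,o),1),"pin tip",np.round(px(im,*f((132.5,140)),62,o),1))
pts=[(65,82.5,zt),(65,-82.5,zt),(50,62,zt),(52,-2,zt),(52,-72,zt)]
fit(im,o,pts,[f(a) for a in[(21,81),(771,92),(118,147),(416,135),(729,145)]],[508,-254,-1.3])
gp=[(430,57),(692,75),(691,460),(430,452)]
print("glass corners",[np.round(px(im,*f(a),40,o),1) for a in [(417,136),(652,143),(617,470)]])
E
```

```text
hole [ 559.7 -193.7   81.2] pin tip [ 558.6 -193.1   62. ]
[ 508.24 -254.29   -1.37] res [ 0.2 -0.2 -0.1 -0.5 -0.5  0.   1.5  0.5 -0.9  0.1]
glass corners [array([ 554.8, -261.4,   40. ]), array([ 553., -325.,   40.]), array([ 456.2, -322.8,   40. ])]
```

```bash
python3 -c "
from h import *
goal([507.5,-233.6,67],-1.35)"
```

```text
at [ 508.8 -234.1   85.9] A -1.32 tilt 0.09 t 8.62 -> shift [-1.3 -0.4 18.9] yaw 0.03
```

move_arm(increments=[255, -1.3, -0.4, 0, 0, 255, -1.3, -0.4, 4, 0, 255, -1.3, -0.4, 9, 0, 255, -1.3, -0.4, 13, 0, 255, -1.3, -0.4, 17, 0, 255, -1.3, -0.4, 19, 0, 255, -1.3, -0.4, 19, 0])

```text
t: 9.5
ee_pos: [507.4, -233.6, 66.6]
orientation: [-3.141, 0.036, 0.003]
ft_force: [0.1, -0.3, -2.8]
width: 13.7
```

```bash
python3 - <<'E'
from h import *
import pickle
goal([507.5,-233.6,53],-1.35)
o=ctrl.get_obs(); im=ctrl.get_image("wrist")
pickle.dump((im,o),open("w6.pkl","wb")); crop(im,165,110,445,290,2.8,"w6c.png")
c=ctrl.get_image("scene"); crop(c,170,140,280,220,7,"s6.png")
E
```

```text
at [ 507.4 -233.6   66.6] A -1.32 tilt 0.11 t 9.50 -> shift [ 0.2  0.  13.6] yaw 0.03
```

View pics/w6c.png

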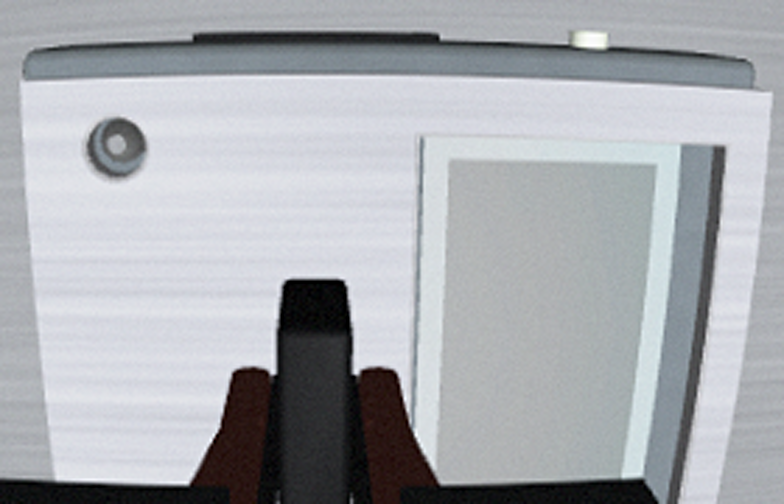

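View pics/s6.png

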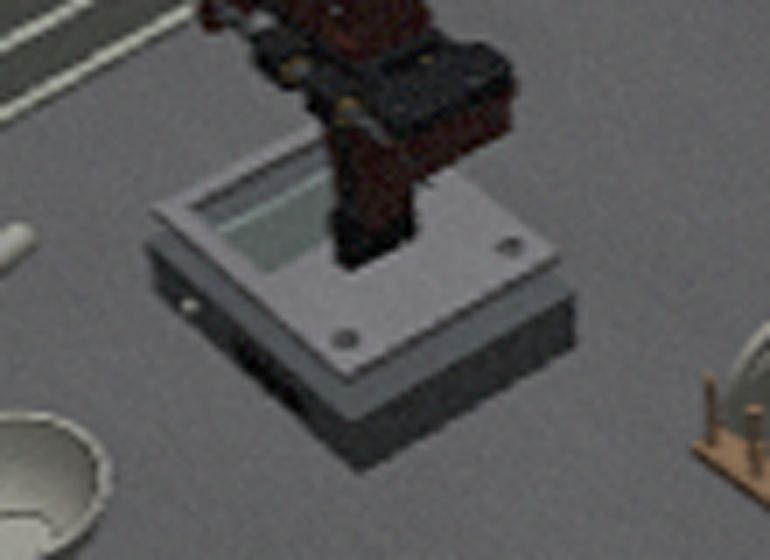

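The pin is now centred in the hole and there is no contact force. I continue down to the seat.

move_arm(increments=[255, 0, 0, 3, 0, 255, 0, 0, 6, 0, 255, 0, 0, 9, 0, 255, 0, 0, 11.5, 0, 255, 0, 0, 13, 0, 255, 0, 0, 13.5, 0, 255, 0, 0, 13.5, 0])

```text
t: 10.48
ee_pos: [507.6, -233.7, 53.4]
orientation: [-3.141, 0.036, 0.002]
ft_force: [0.2, 0.0, -3.5]
width: 13.9
```

move_arm(increments=[255, 0, 0, 1, 0, 255, 0, 0, 1.5, 0, 255, 0, 0, 1.5, 0])

```text
t: 10.85
ee_pos: [507.7, -233.7, 52.6]
orientation: [-3.141, 0.036, 0.001]
ft_force: [-2.5, 1.3, 5.2]
width: 13.9
```

Contact: Fz went from -3.3 to +5.2 at the expected height. I release.

move_arm(increments=[200, 0, 0, 0, 0, 200, 0, 0, 0, 0, 100, 0, 0, 0, 0, 60, 0, 0, 0, 0, 0, 0, 0, -1, 0, 0, 0, 0, -1, 0, 0, 0, 0, -1, 0])

```text
t: 11.72
ee_pos: [507.7, -233.7, 53.6]
orientation: [-3.141, 0.036, 0.001]
ft_force: [-0.4, -0.2, 0.4]
width: 65.4
```

move_arm(increments=[0, 0, 0, -10, 0, 0, 0, 0, -40, 0, 0, 0, 0, -80, 0, 0, 0, 0, -115, 0, 0, 0, 0, -140, 0, 0, 0, 0, -150, 0, 0, 0, 0, -150, 0, 0, 0, 0, -150, 0])

```text
t: 12.72
ee_pos: [507.2, -233.5, 202.5]
orientation: [-3.14, 0.036, 0.004]
ft_force: [0.4, -0.9, 0.0]
width: 87.8
```

```bash
python3 - <<'E'
from h import *
import pickle
goal([510,335,200],33)
o=ctrl.get_obs(); im=ctrl.get_image("wrist")
pickle.dump((im,o),open("w7.pkl","wb")); cv2.imwrite("pics/w7.png",im["frame"][:,:,::-1]); crop(im,180,110,400,260,3.6,"w7c.png")
c=ctrl.get_image("scene"); crop(c,170,140,280,220,7,"s7.png")
E
```

```text
at [ 507.2 -233.5  202.5] A -1.32 tilt 0.16 t 12.72 -> shift [ -10.2 -568.4    3.2] yaw -34.32
```

View pics/w7c.png

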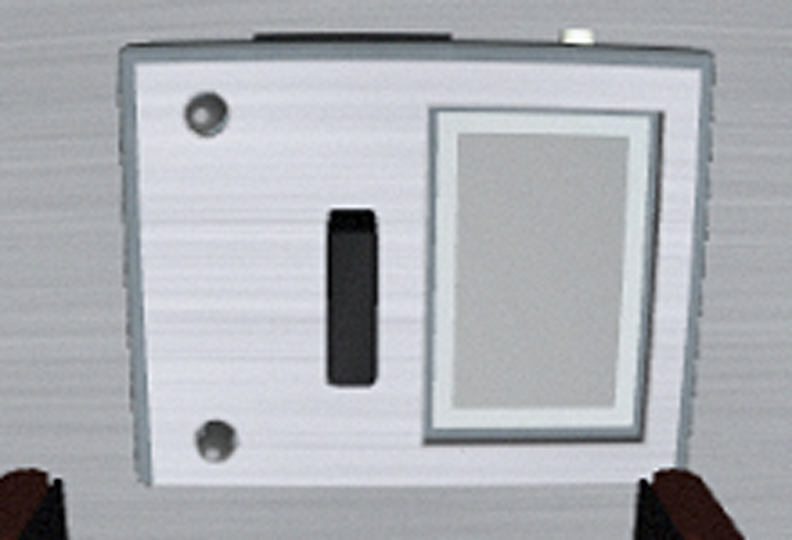

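View pics/s7.png

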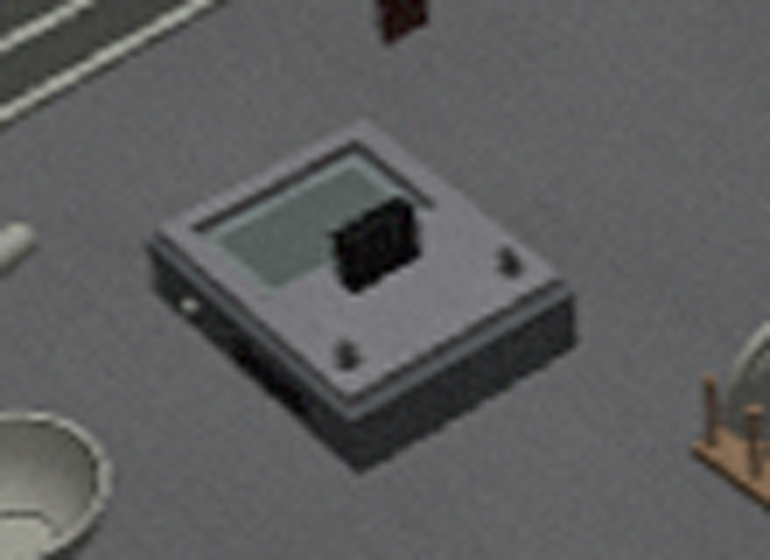

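The plate lies flush with both pins through. I measure its window for the later placing.

```bash
python3 - <<'E'
from h import *
import pickle
im,o=pickle.load(open("w7.pkl","rb"))
f=lambda a:cp(*a,180,110,3.6)
pts=[(65,82.5,48),(65,-82.5,48),(-65,82.5,48),(52,-2,48),(52,-72,48),(-52,-72,48),(-52,-2,48),(50,62,62),(-50,62,62),(0,20,82)]
x=fit(im,o,pts,[f(a) for a in[(134,59),(702,69),(151,485),(429,108),(663,112),(644,440),(424,441),(203,115),(213,439),(352,309)]],[507,-254,-1.3])
a=np.radians(x[2]); print("window",x[:2]-37*np.array([-np.sin(a),np.cos(a)]))
E
```

```text
[ 507.69 -254.12   -1.52] res [ 0.8  0.6 -0.4 -0.2  0.6 -1.1  0.1 -1.1  0.6 -0.5 -0.2  0.8 -0.3  0.9
 -0.4 -0.  -0.6  4.   0.1 -0.6]
window [ 506.71040073 -291.10770441]
```

move_arm(increments=[0, -1, -30, 0, -3, 0, -2, -80, 0, -7, 0, -3, -135, 0, -12, 0, -4, -190, 0, -16, 0, -5, -245, 0, -20, 0, -6, -300, 0, -24, 0, -7, -355, 0, -28, 0, -8, -410, 0, -32, 0, -9, -465, 0, -34, 0, -10, -515, 0, -34, 0, -10, -550, 0, -34, 0, -10, -568, 0, -34])

```text
t: 14.32
ee_pos: [509.7, 336.0, 202.1]
orientation: [-3.012, -0.886, 0.006]
ft_force: [0.0, -1.0, -0.5]
width: 88.1
```

move_arm(increments=[0, 0, 0, 0, 0, 0, 0, 0, 0, 0])

```text
t: 14.58
ee_pos: [509.6, 334.8, 201.6]
orientation: [-3.013, -0.885, 0.007]
ft_force: [0.1, -0.5, -0.2]
width: 87.5
```

```bash
python3 - <<'E'
from h import *
import pickle
goal([510,335,200],33)
o=ctrl.get_obs(); im=ctrl.get_image("wrist")
pickle.dump((im,o),open("w8.pkl","wb")); cv2.imwrite("pics/w8.png",im["frame"][:,:,::-1]); crop(im,200,110,370,270,3.6,"w8c.png")
E
```

```text
at [509.6 334.8 201.6] A 32.74 tilt 0.28 t 14.57 -> shift [0.5 0.1 1.6] yaw -0.26
```

View pics/w8.png

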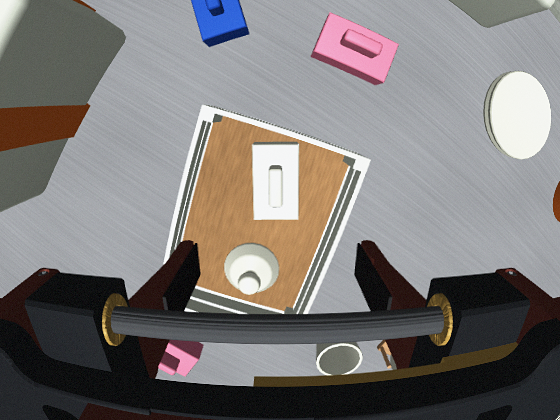

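View pics/w8c.png

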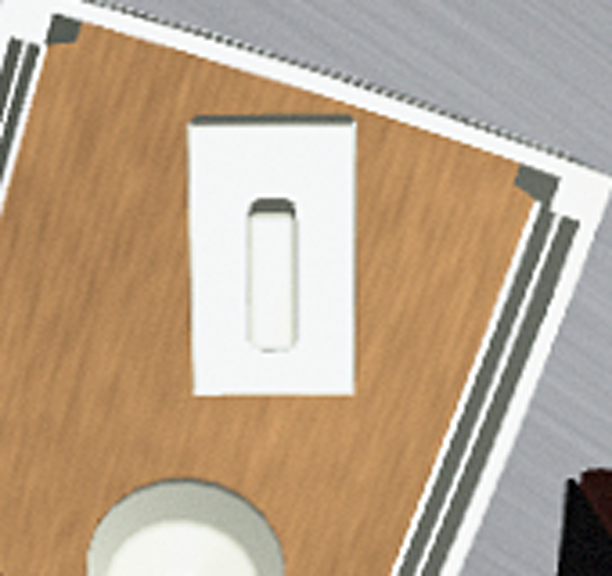

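The crop shows the white rectangular cover centred near full-frame (275,181). The blue one is at (219,15), the pink one at (356,47) and the round lid at (250,270). I fit its pose.

```bash
python3 - <<'E'
from h import *
import pickle
im,o=pickle.load(open("w8.pkl","rb")); f=lambda a:cp(*a,200,110,3.6)
for z0 in(6,8,10):
  pts=[(42,25,z0+36),(42,-25,z0+36),(-42,-25,z0+36),(-42,25,z0+36),(20,7,z0+63),(20,-7,z0+63),(-20,7,z0+63),(-20,-7,z0+63)]
  x=fit(im,o,pts,[f(a) for a in[(188,123),(355,122),(354,395),(194,396),(248,211),(297,211),(248,352),(297,352)]],[510,335,33])
goal([x[0],x[1],8+50-18.7],x[2])
E
```

```text
[512.52 338.88  33.03] res [-0.4  0.1  0.6  0.1  0.2 -0.  -0.2 -0.1 -0.5  0.1  0.1  0.  -0.  -0.1
  0.2 -0.1]
[512.89 339.09  33.02] res [-0.5 -0.1  0.8 -0.2  0.3  0.2 -0.4  0.1 -0.5 -0.   0.2 -0.1 -0.   0.1
  0.2  0. ]
[513.25 339.31  33.01] res [-0.6 -0.4  0.9 -0.4  0.4  0.4 -0.5  0.4 -0.6 -0.1  0.2 -0.2 -0.1  0.2
  0.3  0.2]
at [509.7 334.7 201.9] A 32.71 tilt 0.26 t 14.62 -> shift [  6.1  -1.6 162.5] yaw -0.30
```

move_arm(increments=[0, 4, -1, 20, -0.3, 0, 6, -1.5, 50, -0.3, 0, 6, -1.5, 80, -0.3, 0, 6, -1.5, 100, -0.3, 0, 6, -1.5, 107, -0.3, 0, 6, -1.5, 107, -0.3])

```text
t: 15.38
ee_pos: [513.6, 339.1, 94.6]
orientation: [-3.011, -0.892, 0.007]
ft_force: [0.1, 0.4, 1.3]
width: 88.0
```

```bash
python3 - <<'E'
from h import *
import pickle
o=ctrl.get_obs(); im=ctrl.get_image("wrist")
pickle.dump((im,o),open("w9.pkl","wb")); cv2.imwrite("pics/w9.png",im["frame"][:,:,::-1]); crop(im,190,110,370,310,3,"w9c.png")
goal([512.7,339,47],33)
E
```

```text
at [514.  339.3  95.3] A 33.01 tilt 0.22 t 15.43 -> shift [-1.1 -0.3 48.4] yaw 0.01
```

View pics/w9c.png

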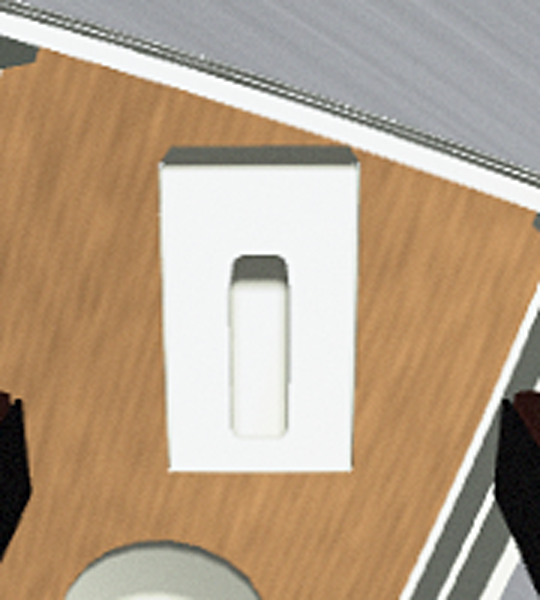

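```bash
python3 - <<'E'
from h import *
import pickle
im,o=pickle.load(open("w9.pkl","rb")); f=lambda a:cp(*a,190,110,3)
for z0 in(6,8,10):
  pts=[(42,25,z0+36),(42,-25,z0+36),(-42,-25,z0+36),(-42,25,z0+36),(20,7,z0+63),(20,-7,z0+63),(-20,7,z0+63),(-20,-7,z0+63)]
  x=fit(im,o,pts,[f(a) for a in[(160,164),(358,164),(352,470),(170,470),(231,279),(288,279),(231,438),(288,438)]],[510,335,33])
goal([x[0],x[1],47],x[2])
E
```

```text
[512.86 339.31  33.17] res [-0.9 -0.6  1.1 -0.8  0.3  0.6 -0.6  0.7 -1.1 -0.5  0.9 -0.6 -0.3  1.
  0.5  1. ]
[513.38 339.65  33.17] res [-1.2 -1.   1.4 -1.3  0.5  1.  -0.8  1.2 -1.2 -0.6  1.  -0.7 -0.3  1.4
  0.6  1.4]
[513.88 339.97  33.17] res [-1.5 -1.4  1.7 -1.7  0.8  1.5 -1.1  1.6 -1.3 -0.7  1.1 -0.7 -0.4  1.9
  0.7  1.8]
at [514.  339.3  95.3] A 33.01 tilt 0.22 t 15.43 -> shift [ 0.4 -0.5 48.3] yaw -0.16
```

move_arm(increments=[0, -0.7, -0.5, 15, -0.2, 0, -0.7, -0.5, 30, -0.2, 0, -0.7, -0.5, 40, -0.2, 0, -0.7, -0.5, 46, -0.2, 0, -0.7, -0.5, 48.5, -0.2, 0, -0.7, -0.5, 49, -0.2, 0, -0.7, -0.5, 49, -0.2])

```text
t: 16.3
ee_pos: [513.1, 339.6, 46.7]
orientation: [-3.009, -0.897, 0.005]
ft_force: [0.0, -0.7, -0.2]
width: 88.1
```

```bash
python3 - <<'E'
from h import *
o=ctrl.get_obs(); print(o["ft_force"]); im=ctrl.get_image("wrist"); cv2.imwrite("pics/w10.png",im["frame"][:,:,::-1])
goal([512.9,339.3,46],33)
E
```

```text
[ 0.00588172 -0.68240334 -0.19632431]
at [513.1 339.6  46.7] A 33.21 tilt 0.19 t 16.35 -> shift [-0.3  0.1  0.7] yaw 0.21
```

View pics/w10.png

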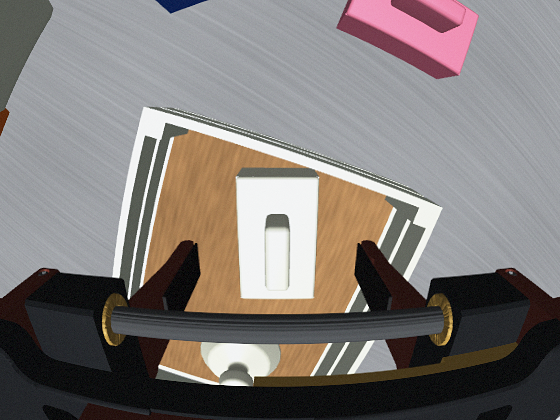

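The handle at (277,252) is centred between the fingers, so I close.

move_arm(increments=[255, 0, 0, 0, 0, 255, 0, 0, 0, 0, 255, 0, 0, 0, 0, 255, 0, 0, 0, 0, 255, 0, 0, 0, 0, 255, 0, 0, 0, 0, 255, 0, 0, 0, 0, 255, 0, 0, 0, 0])

```text
t: 17.35
ee_pos: [513.2, 339.5, 46.9]
orientation: [-3.009, -0.898, 0.004]
ft_force: [1.3, -12.7, 38.5]
width: 11.4
```

move_arm(increments=[255, 0, 0, -5, 0, 255, 0, 0, -15, 0, 255, 0, 0, -35, 0, 255, 0, 0, -65, 0, 255, 0, 0, -100, 0, 255, 0, 0, -125, 0, 255, 0, 0, -140, 0, 255, 0, 0, -145, 0, 255, 0, 0, -145, 0, 255, 0, 0, -145, 0])

```text
t: 18.6
ee_pos: [513.2, 339.1, 190.8]
orientation: [-3.01, -0.898, 0.007]
ft_force: [0.7, 0.8, 0.2]
width: 0.8
```

```bash
python3 - <<'E'
from h import *
import pickle
o=ctrl.get_obs(); print(o["ft_force"],o["width"]); im=ctrl.get_image("wrist"); cv2.imwrite("pics/w11.png",im["frame"][:,:,::-1]); crop(im,190,140,370,310,3,"w11c.png")
pickle.dump((im,o),open("w11.pkl","wb"))
goal([506.8,-291,190],-1.3)
E
```

```text
[0.72479601 0.77686378 0.19739101] 0.7928032103833894
at [513.2 339.1 190.8] A 33.22 tilt 0.26 t 18.65 -> shift [-350.5  523.6    1.1] yaw 34.52
```

View pics/w11.png

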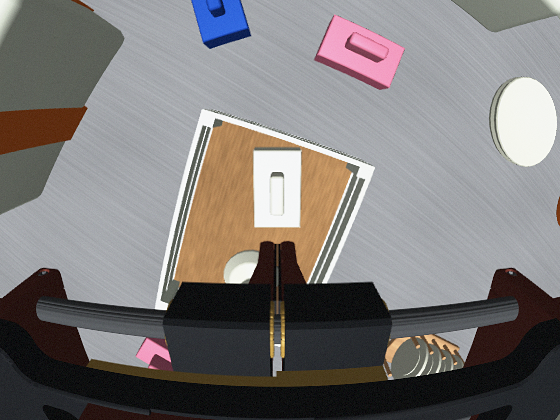

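View pics/w11c.png

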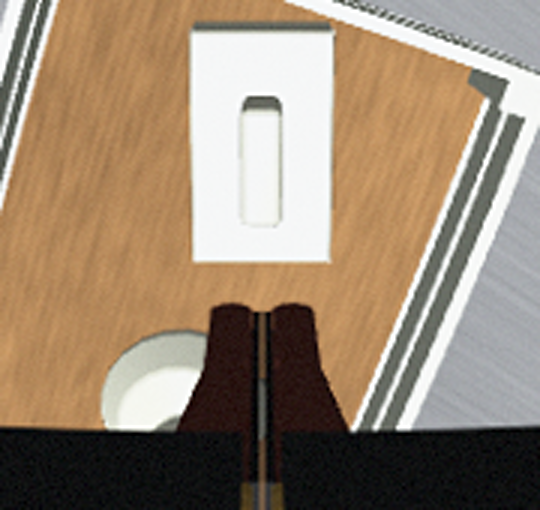

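The grip slipped off. I was gripping the handle's rounded top, so the grasp was too high. The cover still stands in place. I remeasure it, then go lower with the fingers pre-closed and feel for the cover's top face.

```bash
python3 - <<'E'
from h import *
import pickle
im,o=pickle.load(open("w11.pkl","rb")); f=lambda a:cp(*a,190,140,3)
for z0 in(4,6,8):
  pts=[(42,25,z0+36),(42,-25,z0+36),(-42,-25,z0+36),(-42,25,z0+36),(20,7,z0+63),(20,-7,z0+63),(-20,7,z0+63),(-20,-7,z0+63)]
  x=fit(im,o,pts,[f(a) for a in[(190,31),(334,31),(330,262),(193,262),(239,107),(282,107),(239,227),(282,227)]],[510,335,33])
goal([x[0],x[1],60],x[2])
E
```

```text
[512.16 338.91  33.11] res [-0.5 -0.1  0.  -0.  -0.1 -0.1 -0.2 -0.1  0.1  0.2  0.3  0.2  0.3 -0.1
  0.  -0.1]
[512.56 339.17  33.12] res [-0.6 -0.4  0.1 -0.3 -0.   0.1 -0.3  0.1  0.   0.1  0.3  0.1  0.2  0.1
  0.1  0.1]
[512.96 339.44  33.13] res [-0.8 -0.6  0.3 -0.6  0.1  0.3 -0.4  0.3 -0.   0.   0.4  0.   0.2  0.2
  0.1  0.2]
at [513.2 339.1 190.8] A 33.22 tilt 0.26 t 18.65 -> shift [ 5.000e-01 -1.000e-01  1.308e+02] yaw 0.09
```

move_arm(increments=[150, 0, 0, 20, 0, 150, 0, 0, 50, 0, 150, 0, 0, 80, 0, 150, 0, 0, 100, 0, 150, 0, 0, 106, 0, 150, 0, 0, 106, 0, 150, 0, 0, 106, 0])

```text
t: 19.52
ee_pos: [513.4, 339.5, 85.8]
orientation: [-3.009, -0.898, 0.004]
ft_force: [0.2, 0.8, -0.0]
width: 36.2
```

```bash
python3 - <<'E'
from h import *
o=ctrl.get_obs(); print(o["ft_force"],o["width"]); im=ctrl.get_image("wrist"); cv2.imwrite("pics/w12.png",im["frame"][:,:,::-1])
goal([512.5,339.1,46],33.1)
E
```

```text
[ 0.18706323  0.76154108 -0.03943259] 36.238607526185454
at [513.4 339.5  85.9] A 33.22 tilt 0.18 t 19.57 -> shift [-0.9 -0.1 39.9] yaw 0.12
```

View pics/w12.png

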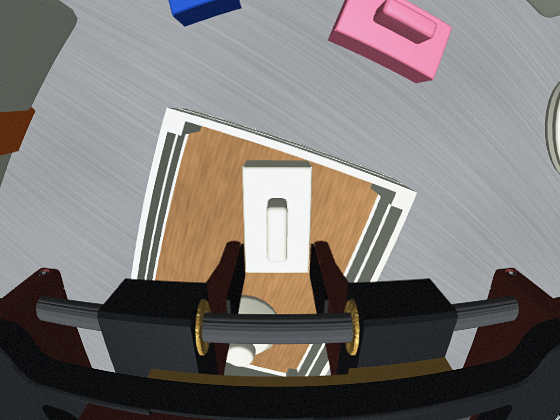

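move_arm(increments=[150, -0.8, 0, 15, 0, 150, -0.8, 0, 30, 0, 150, -0.8, 0, 38, 0, 150, -0.8, 0, 40, 0, 150, -0.8, 0, 40.5, 0, 150, -0.8, 0, 40.5, 0])

```text
t: 20.32
ee_pos: [512.8, 339.2, 45.7]
orientation: [-3.009, -0.898, 0.003]
ft_force: [0.5, -0.2, 0.7]
width: 36.3
```

move_arm(increments=[150, 0, 0, 0.5, 0, 150, 0, 0, 1, 0, 150, 0, 0, 1, 0])

```text
t: 20.7
ee_pos: [512.9, 339.2, 44.8]
orientation: [-3.009, -0.898, 0.003]
ft_force: [-0.0, -0.0, 0.2]
width: 35.8
```

move_arm(increments=[150, 0, 0, 0.7, 0, 150, 0, 0, 1.2, 0, 150, 0, 0, 1.2, 0])

```text
t: 21.08
ee_pos: [512.8, 339.2, 43.5]
orientation: [-3.009, -0.898, 0.003]
ft_force: [0.2, 0.1, 0.4]
width: 36.0
```

move_arm(increments=[150, 0, 0, 0.5, 0, 150, 0, 0, 1, 0, 150, 0, 0, 1, 0])

```text
t: 21.45
ee_pos: [512.8, 339.2, 42.4]
orientation: [-3.009, -0.898, 0.004]
ft_force: [-0.2, -0.3, -0.3]
width: 36.0
```

move_arm(increments=[150, 0, 0, 0.5, 0, 150, 0, 0, 1, 0, 150, 0, 0, 1, 0])

```text
t: 21.82
ee_pos: [512.8, 339.2, 41.4]
orientation: [-3.009, -0.898, 0.004]
ft_force: [-0.6, 0.0, -0.2]
width: 35.9
```

```bash
python3 - <<'E'
from h import *
o=ctrl.get_obs(); print(o["ft_force"],o["ee_pos"]); im=ctrl.get_image("wrist"); crop(im,180,130,380,310,3.2,"w13c.png")
E
```

```text
[-0.58695439  0.03648334 -0.21079228] [512.77771826 339.15429957  41.37391188]
```

View pics/w13c.png

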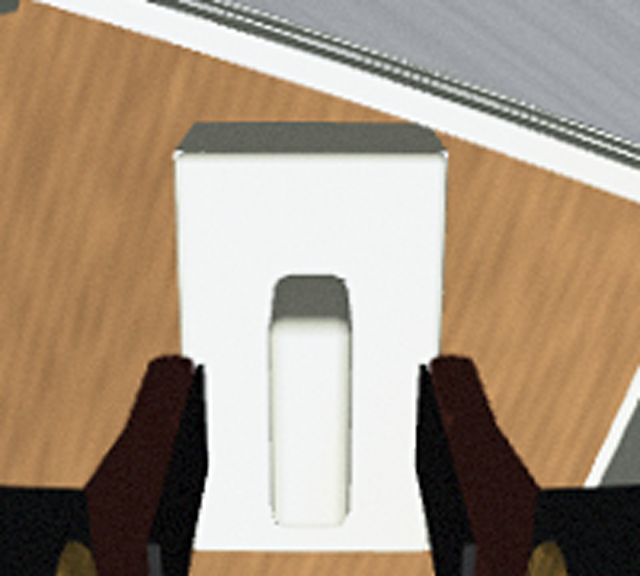

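move_arm(increments=[255, 0, 0, 0, 0, 255, 0, 0, 0, 0, 255, 0, 0, 0, 0, 255, 0, 0, 0, 0, 255, 0, 0, 0, 0, 255, 0, 0, 0, 0])

```text
t: 22.62
ee_pos: [512.8, 339.2, 41.4]
orientation: [-3.009, -0.898, 0.004]
ft_force: [-0.3, 0.5, 0.2]
width: 13.8
```

Width is 13.8 mm with no reaction force, so this is a proper grip. I lift slowly.

move_arm(increments=[255, 0, 0, -3, 0, 255, 0, 0, -8, 0, 255, 0, 0, -18, 0, 255, 0, 0, -30, 0, 255, 0, 0, -30, 0])

```text
t: 23.25
ee_pos: [513.8, 339.8, 73.0]
orientation: [-3.008, -0.897, -0.001]
ft_force: [-0.8, -0.2, -1.4]
width: 13.3
```

```bash
python3 - <<'E'
from h import *
o=ctrl.get_obs(); print(o["ft_force"],o["width"],o["ee_pos"]); im=ctrl.get_image("wrist"); cv2.imwrite("pics/w14.png",im["frame"][:,:,::-1])
E
```

```text
[-0.79030959 -0.19069565 -1.35674945] 13.331336657011725 [513.78797152 339.75167776  73.03589648]
```

View pics/w14.png

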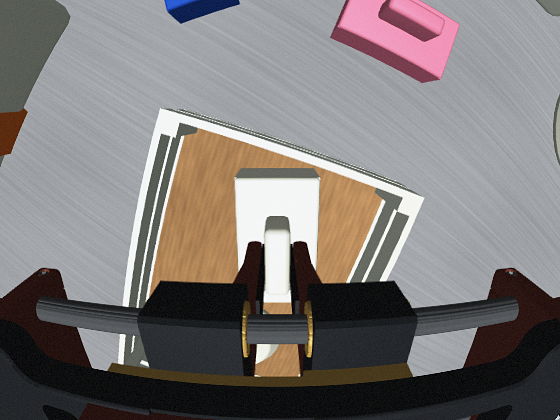

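The cover is held. I raise it, then carry it to the scanner.

move_arm(increments=[255, 0, 0, -10, 0, 255, 0, 0, -30, 0, 255, 0, 0, -60, 0, 255, 0, 0, -90, 0, 255, 0, 0, -110, 0, 255, 0, 0, -117, 0, 255, 0, 0, -117, 0, 255, 0, 0, -117, 0])

```text
t: 24.3
ee_pos: [512.9, 338.9, 188.4]
orientation: [-3.009, -0.898, 0.004]
ft_force: [0.2, -0.1, -1.6]
width: 13.5
```

```bash
python3 - <<'E'
from h import *
import pickle
o=ctrl.get_obs(); print(o["ft_force"],o["width"],o["ee_pos"]); im=ctrl.get_image("wrist"); crop(im,190,140,370,310,3.3,"w15c.png")
pickle.dump((im,o),open("w15.pkl","wb"))
goal([506.8,-291,190],-1.3)
E
```

```text
[ 0.2184254  -0.08556123 -1.63892132] 13.497611012651179 [512.90740122 338.9146271  188.44431424]
at [512.9 338.9 188.3] A 33.22 tilt 0.17 t 24.35 -> shift [-350.2  523.6   -2.1] yaw 34.52
```

View pics/w15c.png

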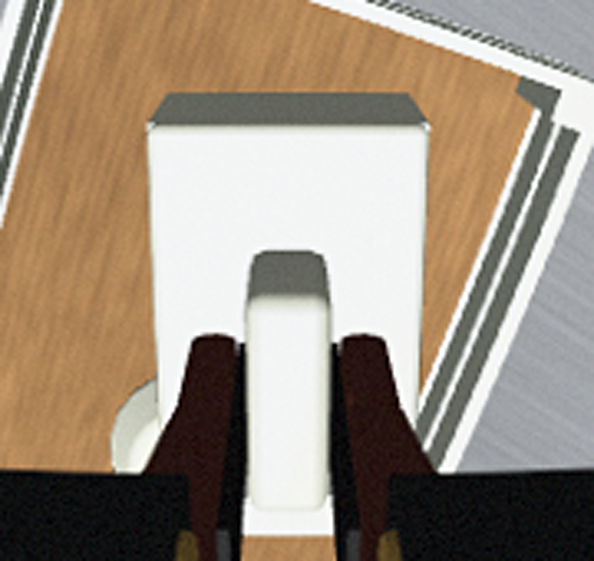

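```bash
cat >> h.py <<'E'
def fitcover(im,o,pts,pix):
    """cover pose in tool frame: origin x,y,z + yaw + pitch(about cover y) deg; cover z = -tool z, x = tool x"""
    M=R.from_rotvec(o["orientation"]).as_matrix(); pts=np.array(pts,float)
    C=np.diag([1.,-1.,-1.])
    def res(v):
        W=(M@(C@R.from_euler("zy",v[3:5],degrees=True).as_matrix()@pts.T+np.array(v[:3])[:,None])).T+o["ee_pos"]
        return np.ravel([np.subtract(proj(im,w,o),q) for w,q in zip(W,pix)])
    r=least_squares(res,[0,0,36,0,0],x_scale=[3,3,3,2,2],loss="soft_l1"); print("tool xyz",np.round(r.x[:3],2),"yaw,pitch",np.round(r.x[3:],2),"res",np.round(r.fun,1)); return r.x
E
python3 - <<'E'
from h import *
import pickle
im,o=pickle.load(open("w15.pkl","rb")); f=lambda a:cp(*a,190,140,3.3)
pts=[(42,25,36),(42,-25,36),(42,25,0),(42,-25,0),(20,7,63),(20,-7,63),(-20,7,63),(-20,-7,63)]
px_=[(147,124),(431,124),(166,93),(419,93),(246,295),(330,295),(247,508),(328,508)]
fitcover(im,o,pts,[f(a) for a in px_])
E
```

```text
tool xyz [-0.9  -0.07 39.24] yaw,pitch [-0.24 -0.44] res [ 0.4  0.1 -0.6  0.4  1.1 -0.5 -3.6 -0.3 -0.5 -0.4  0.8 -0.3  0.1  0.5
  0.   0.5]
```

```bash
python3 -c "
from h import *
goal([507.7,-291,190],-1.2)
goal([509,24,190],16)"
```

```text
at [512.9 338.9 188.3] A 33.22 tilt 0.17 t 24.35 -> shift [-349.5  524.1   -2.1] yaw 34.42
at [512.9 338.9 188.3] A 33.22 tilt 0.17 t 24.35 -> shift [-175.8  261.3   -1.9] yaw 17.22
```

move_arm(increments=[255, -7, 10, -2, 1, 255, -20, 30, -2, 2, 255, -40, 60, -2, 4, 255, -64, 96, -2, 6, 255, -90, 135, -2, 9, 255, -116, 174, -2, 11, 255, -142, 213, -2, 14, 255, -168, 252, -2, 17, 255, -194, 291, -2, 20, 255, -220, 330, -2, 23, 255, -242, 363, -2, 26, 255, -262, 393, -2, 28])

```text
t: 25.85
ee_pos: [507.6, -136.0, 190.0]
orientation: [-3.138, -0.137, 0.005]
ft_force: [-0.1, -0.9, -2.4]
width: 13.1
```

```bash
python3 -c "
from h import *
goal([507.7,-291,150],-1.2)"
```

```text
at [ 507.6 -136.   190. ] A 5.02 tilt 0.18 t 25.85 -> shift [-13.3 154.5  39.9] yaw 6.22
```

move_arm(increments=[255, -2, 24, 0, 1, 255, -4, 50, 0, 2, 255, -7, 80, 0, 4, 255, -9, 108, 0, 6.2, 255, -11, 132, 0, 6.2, 255, -13, 148, 0, 6.2, 255, -13.3, 154.5, 5, 6.2, 255, -13.3, 154.5, 18, 6.2, 255, -13.3, 154.5, 32, 6.2, 255, -13.3, 154.5, 40, 6.2, 255, -13.3, 154.5, 40, 6.2, 255, -13.3, 154.5, 40, 6.2])

```text
t: 27.35
ee_pos: [508.1, -290.9, 150.1]
orientation: [-3.141, 0.032, 0.004]
ft_force: [0.1, -0.0, -2.1]
width: 14.0
```

```bash
python3 - <<'E'
from h import *
import pickle
o=ctrl.get_obs(); print(o["ft_force"],o["width"],o["ee_pos"]); im=ctrl.get_image("wrist"); crop(im,130,120,400,310,2.9,"w16c.png")
pickle.dump((im,o),open("w16.pkl","wb"))
goal([507.7,-291,93.5],-1.2)
c=ctrl.get_image("scene"); crop(c,170,120,280,220,6,"s16.png")
E
```

```text
[ 0.08388972 -0.02125561 -2.06232901] 13.968001645479685 [ 508.06094673 -290.90644837  150.09485405]
at [ 508.1 -291.   150.3] A -1.17 tilt 0.15 t 27.40 -> shift [-0.3 -0.  56.8] yaw 0.03
```

View pics/w16c.png

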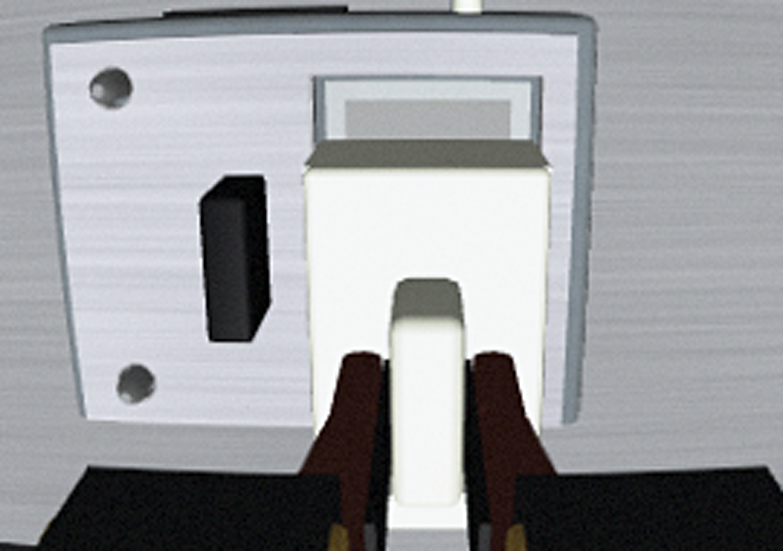

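View pics/s16.png

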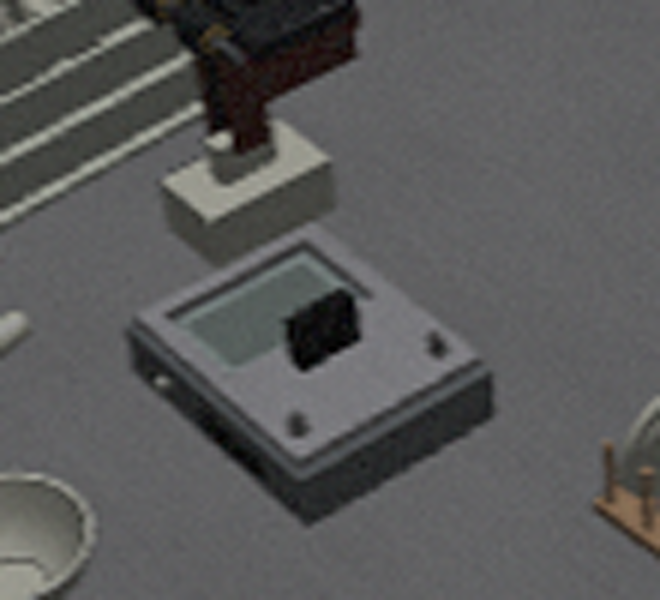

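```bash
python3 - <<'E'
from h import *
import pickle
im,o=pickle.load(open("w16.pkl","rb")); f=lambda a:cp(*a,130,120,2.9)
pts=[(65,82.5,48),(65,-82.5,48),(-65,82.5,48),(52,-2,48),(52,-72,48),(50,62,62),(-50,62,62)]
x=fit(im,o,pts,[f(a) for a in[(49,33),(579,35),(86,415),(314,76),(543,76),(104,87),(129,383)]],[507,-254,-1.3])
a=np.radians(x[2]); w=x[:2]-37*np.array([-np.sin(a),np.cos(a)]); print("window",w)
pts=[(42,25,36),(42,-25,36),(42,25,0),(42,-25,0),(20,7,63),(20,-7,63),(-20,7,63),(-20,-7,63)]
v=fitcover(im,o,pts,[f(a) for a in [(305,168),(551,168),(318,141),(543,139),(390,319),(466,319),(393,505),(464,505)]])
M=R.from_rotvec(o["orientation"]).as_matrix(); print("cover world",o["ee_pos"]+M@v[:3])
E
```

```text
[ 508.26 -254.16   -1.96] res [ 1.4  1.5  0.4 -0.2 -0.2 -0.5  0.2 -1.2  0.6 -0.1 -1.5 -0.  -1.8  3.8]
window [ 506.99662304 -291.13619713]
tool xyz [-0.96  0.34 39.89] yaw,pitch [ 0.07 -0.82] res [-0.1  0.4 -0.   0.3  1.9 -0.7 -3.9 -0.1 -0.1 -0.3  0.3 -0.4  0.1  0.4
 -0.   0.3]
cover world [ 506.97592905 -291.21256015  110.2038823 ]
```

The cover is within about 1 mm of the window centre. I descend.

move_arm(increments=[255, -0.2, 0, 12, 0, 255, -0.2, 0, 26, 0, 255, -0.2, 0, 38, 0, 255, -0.2, 0, 47, 0, 255, -0.2, 0, 52, 0, 255, -0.2, 0, 55, 0, 255, -0.2, 0, 56, 0, 255, -0.2, 0, 56, 0, 255, -0.2, 0, 56, 0])

```text
t: 28.58
ee_pos: [508.0, -291.2, 94.7]
orientation: [3.141, -0.032, -0.003]
ft_force: [0.2, 0.0, -2.1]
width: 13.7
```

```bash
python3 - <<'E'
from h import *
import pickle
o=ctrl.get_obs(); print(o["ft_force"],o["width"],o["ee_pos"]); im=ctrl.get_image("wrist"); crop(im,130,120,400,310,2.9,"w17c.png")
pickle.dump((im,o),open("w17.pkl","wb"))
goal([507.7,-291,94],-1.2)
c=ctrl.get_image("scene"); crop(c,170,140,270,220,8,"s17.png"); pickle.dump(c,open("s17.pkl","wb"))
c=ctrl.get_image("top"); crop(c,355,165,445,240,8,"t17.png"); pickle.dump(c,open("t17.pkl","wb"))
E
```

```text
[ 0.17353696  0.00938487 -2.10127896] 13.663239296376016 [ 507.95692905 -291.24241101   94.70530361]
at [ 508.  -291.2   94.7] A -1.17 tilt 0.11 t 28.62 -> shift [-0.3 -0.2  0.7] yaw 0.03
```

View pics/w17c.png

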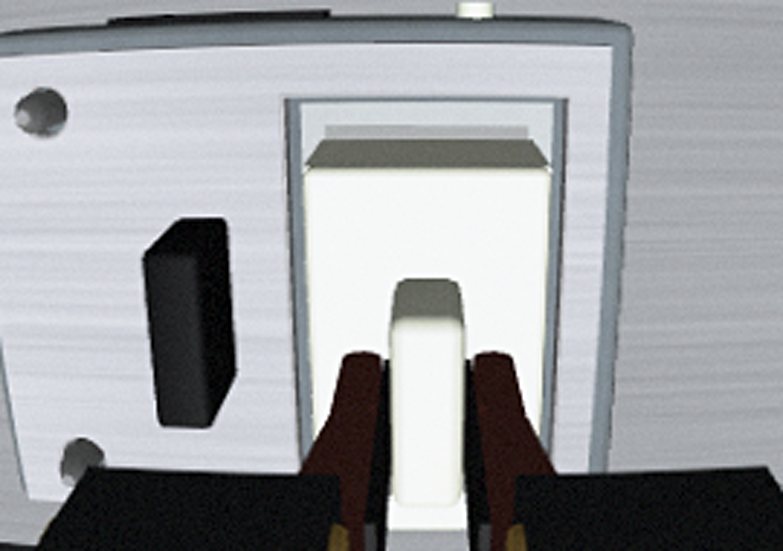

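View pics/s17.png

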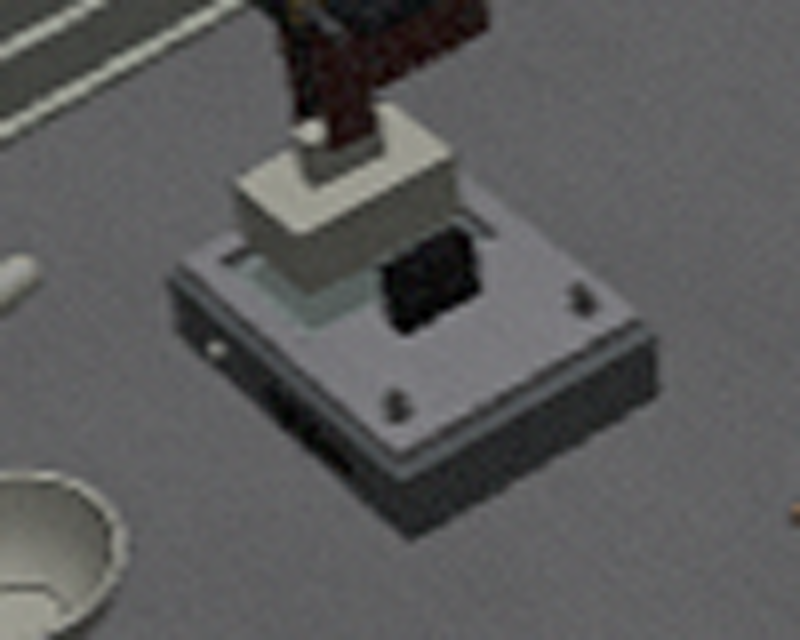

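View pics/t17.png

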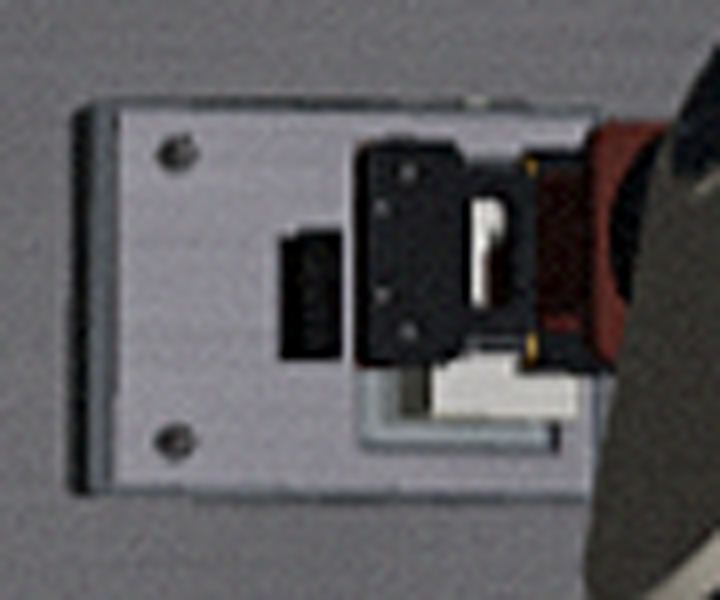

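```bash
python3 - <<'E'
from h import *
import pickle
im,o=pickle.load(open("w17.pkl","rb")); f=lambda a:cp(*a,130,120,2.9)
pts=[(65,-82.5,48),(52,-2,48),(52,-72,48),(50,62,62),(22,27,82),(22,13,82),(-22,27,82),(-22,13,82)]
x=fit(im,o,pts,[f(a) for a in[(613,45),(285,98),(568,98),(30,113),(143,258),(210,258),(158,424),(209,426)]],[507,-254,-1.3])
a=np.radians(x[2]); w=x[:2]-37*np.array([-np.sin(a),np.cos(a)]); print("window",w)
cpts=[(42,25,36),(42,-25,36),(42,25,0),(42,-25,0),(20,7,63),(20,-7,63),(-20,7,63),(-20,-7,63)]
v=fitcover(im,o,cpts,[f(a) for a in [(305,168),(551,168),(318,141),(543,139),(390,319),(466,319),(393,505),(464,505)]])
M=R.from_rotvec(o["orientation"]).as_matrix(); print("cover world",o["ee_pos"]+M@v[:3])
s=pickle.load(open("s17.pkl","rb")); g=lambda a:cp(*a,170,140,8)
mp=[(65,82.5,48),(65,-82.5,48),(-65,82.5,48),(50,62,62),(-50,62,62)]
x=fit(s,None,mp,[g(a) for a in[(403,452),(172,265),(654,322),(397,390),(581,286)]],[507,-254,-1.3])
a=np.radians(x[2]); w=x[:2]-37*np.array([-np.sin(a),np.cos(a)]); print("scene window",w)
P=[(42,-25,36),(42,25,36),(-42,25,36),(-42,-25,36),(42,25,0)]; Q=[g(q) for q in[(238,184),(302,236),(458,155),(386,101),(315,297)]]
def res(v): 
    c,t=np.cos(np.radians(v[3])),np.sin(np.radians(v[3])); return np.ravel([np.subtract(proj(s,[v[0]+c*p[0]-t*p[1],v[1]+t*p[0]+c*p[1],v[2]+p[2]]),q) for p,q in zip(P,Q)])
r=least_squares(res,[507,-291,56,-1.3]); print("scene cover",r.x,np.round(r.fun,2))
E
```

```text
[ 507.45 -254.29   -1.7 ] res [ 0.3  0.8  0.6 -0.8  0.8  0.  -1.7  1.3 -0.6 -3.  -3.  -2.8  0.   0.9
  1.9  1. ]
window [ 506.35653529 -291.27429798]
tool xyz [-0.96  0.34 39.89] yaw,pitch [ 0.07 -0.82] res [-0.1  0.4 -0.   0.3  1.9 -0.7 -3.9 -0.1 -0.1 -0.3  0.3 -0.4  0.1  0.4
 -0.   0.3]
cover world [ 506.91064089 -291.57510474   54.81391491]
[ 508.54 -251.69   -0.71] res [-0.2  0.7  1.   0.1 -1.5 -0.7  0.1  0.2  0.3 -0.2]
scene window [ 508.07434864 -288.68885066]
scene cover [ 4.90095521e+02 -3.18161793e+02  3.09884007e+01 -1.52656240e-01] [-0.06 -0.1   0.2   0.1  -0.34 -0.27  0.29  0.1  -0.1   0.16]
```

The scene-camera fit is poorly conditioned along the line of sight. I overlay the projected model on the picture instead.

```bash
python3 - <<'E'
from h import *
import pickle
s=pickle.load(open("s17.pkl","rb")); g=lambda a:cp(*a,170,140,8)
P=[(42,-25,36),(42,25,36),(-42,25,36),(-42,-25,36),(42,25,0)]; Q=[g(q) for q in[(238,184),(302,236),(458,155),(386,101),(315,297)]]
for z in(50,53,56,59,62):
    fit(s,None,[(a,b,c+z) for a,b,c in P],Q,[507,-291,-1.3])
img=cv2.imread("pics/s17.png")
def dr(p,col):
    u,v=proj(s,p); cv2.circle(img,(int(round((u-170+.5)*8-.5)),int(round((v-140+.5)*8-.5))),3,col,-1)
def W(o,yaw,p):
    a=np.radians(yaw); return [o[0]+np.cos(a)*p[0]-np.sin(a)*p[1],o[1]+np.sin(a)*p[0]+np.cos(a)*p[1],o[2]+p[2]]
for x in(-42,42):
    for y in(-25,25):
        for z in(0,36): dr(W((508,-289,56),-1.3,(x,y,z)),(0,0,255))
for p in[(65,82.5,8),(65,-82.5,8),(-65,82.5,8),(52,-2,8),(52,-72,8),(-52,-72,8),(-52,-2,8),(22,13,42),(22,27,42),(-22,27,42)]: dr(W((508.5,-251.7,40),-1.0,p),(0,255,0))
cv2.imwrite("pics/ov.png",img)
E
```

```text
[ 5.0189e+02 -2.9831e+02  4.0000e-02] res [-0.3 -0.1  0.2  0.2 -0.1 -0.4  0.4 -0.1 -0.1  0.4]
[ 5.0376e+02 -2.9518e+02  8.0000e-02] res [-0.3 -0.1  0.1  0.2 -0.  -0.4  0.4 -0.2 -0.1  0.4]
[ 5.0563e+02 -2.9204e+02  1.1000e-01] res [-0.4 -0.1  0.1  0.2  0.  -0.5  0.4 -0.2 -0.1  0.5]
[ 5.0750e+02 -2.8891e+02  1.5000e-01] res [-0.4 -0.1  0.1  0.3  0.  -0.5  0.4 -0.2 -0.1  0.5]
[ 5.0937e+02 -2.8578e+02  1.9000e-01] res [-0.5 -0.1  0.1  0.3  0.1 -0.5  0.4 -0.3 -0.1  0.6]
```

View pics/ov.png

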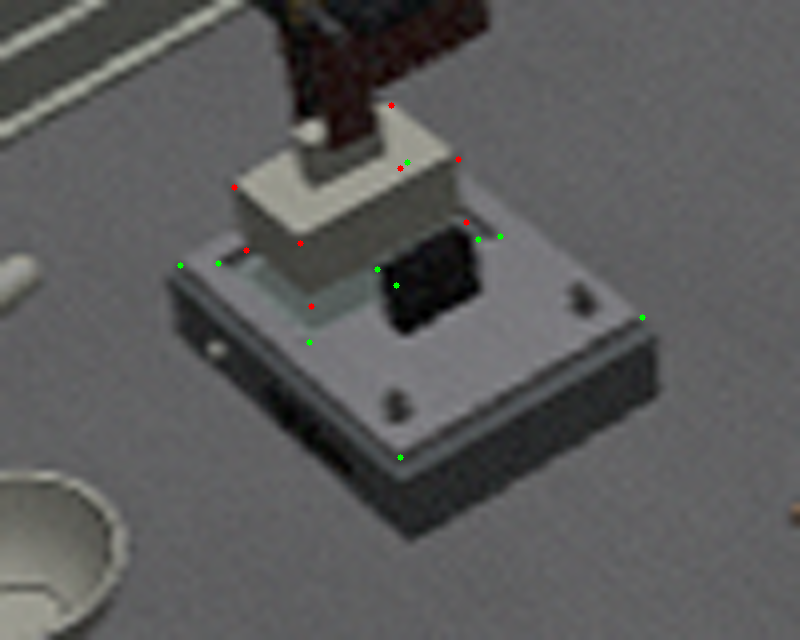

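The estimates bracket the rim height at 6.8 to 10.7 mm above the plate. I lower 2 mm, then do a last check.

move_arm(increments=[255, 0, 0, 1, 0, 255, 0, 0, 2, 0, 255, 0, 0, 2, 0, 255, 0, 0, 2, 0, 255, 0, 0, 2, 0])

```text
t: 29.35
ee_pos: [507.9, -291.2, 92.6]
orientation: [3.141, -0.032, -0.003]
ft_force: [-0.3, 0.2, -2.0]
width: 13.4
```

```bash
python3 - <<'E'
from h import *
o=ctrl.get_obs(); print(o["ft_force"],o["width"],o["ee_pos"],np.abs(o["qvel"]).max(),o["t"])
im=ctrl.get_image("wrist"); crop(im,130,120,400,310,2.9,"w18c.png")
im=ctrl.get_image("scene"); cv2.imwrite("pics/s18.png",im["frame"][:,:,::-1])
E
```

```text
[-0.31371979  0.1635717  -1.98259625] 13.43088578475556 [ 507.90298283 -291.17305865   92.59906821] 0.0013153517715542528 29.35
```

View pics/w18c.png

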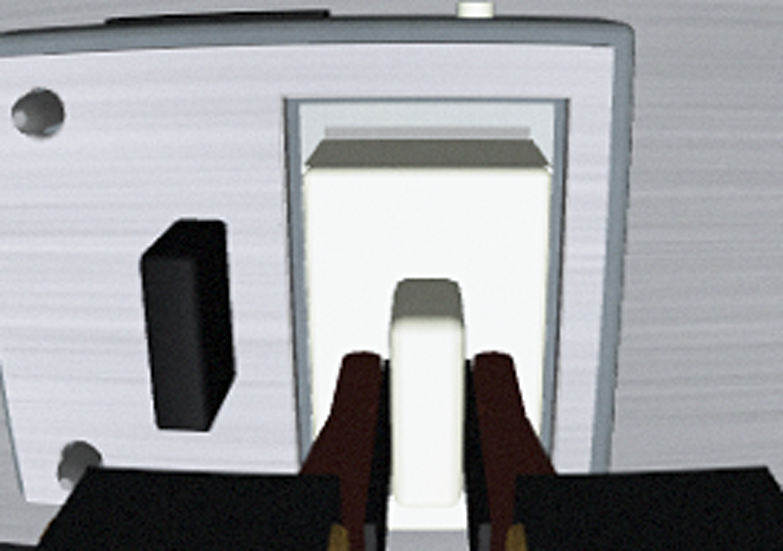

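View pics/s18.png

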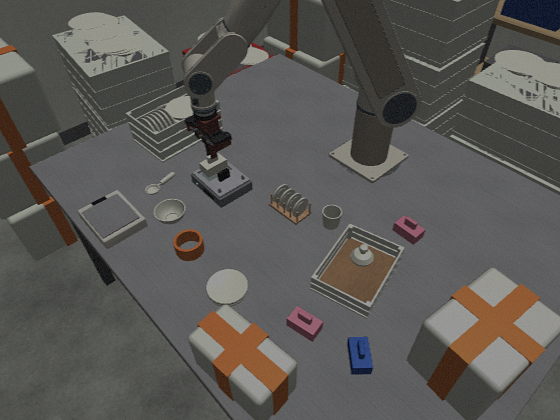

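The cover hangs centred in the window at about (427,250) in the crop. The force reading is only the cover's weight (-2 N), the arm is at rest, and the other ware stands unmoved. I hand the job in.

```bash
python3 -c "
from workcell import ctrl
print(ctrl.close_job())"
```

```text
the job is handed in; nothing more can be done
None
```

I seated the mask plate on both scanner pins and let go of it. I then lifted the white cover out of the crate and handed the job in at 29.4 s, still holding the cover over the window.

**Slip on the first grasp:** my first grip on the cover gripped the handle's rounded top too high and slipped off. The cover stayed in place, and a second grip 5 mm lower held.

**Last checks:**
- **Plate:** in the pictures it lies flush, with both pins through its holes and the fingers clear of it.
- **Centring:** the wrist camera puts the cover within about 1 mm of the window centre and within about 2° of its long sides.
- **Holding:** the finger opening is 13.4 mm, the force on the tool is only the cover's weight (about 2 N), and the arm is at rest.
- **Other ware:** in the last scene picture it stands where it stood at the start.

**Disagreement on height:** the arm's own readings and the scene camera put the rim about 8 to 9 mm above the plate, while the wrist camera says about 5 mm. Both are within the allowed 2 to 15 mm. The scene camera alone fixes the cover's position only to a few millimetres, so I relied on the wrist camera for centring.

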